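# Air the cased glass test pieces

### The arm

A 6-joint arm with a two-finger parallel gripper is mounted at the origin on the work surface. World frame = base frame: x ahead of the robot, y to its left, z up, the work surface at z = 0. Lengths are in m, angles in rad, forces in N, time in s.
With the tool pointing down it reaches from about 0.35 to 0.775 m from the base axis. Payload 7.3 kg.
Tool frame: the origin (TCP) lies between the finger pads, 19 mm behind the fingertips; this is the grasp point; z points along the fingers, y is the line along which they close (so a half turn about z gives the same grasp; the last joint's range is limited). The gripper opens to 92 mm and grips with 3 to 60 N. Pads are 19 mm wide; open, the fingers measure 130 mm over their backs; the gripper's body (75 mm by 190 mm) begins 47 mm behind the grasp point.
Start: joints at [-1.472, 0.342, 1.524, -0, 1.275, -0.146], TCP at [0.127, -0.509, 0.246] pointing down, gripper open.
Joint ranges: [-2.53, 2.53], [-0.77, 2.02], [0.04, 2.7], [-1, 4.14], [0.28, 2.66], [-3.11, 3.11]. Speed limits (rad/s): [2.57, 2.57, 3.14, 3.14, 3.14, 3.14].

### API

Orientations are given as [roll, pitch, yaw] about the fixed x, y, z axes, in that order (R = Rz(yaw) Ry(pitch) Rx(roll)).
In Python, from cell import robot gives the robot as it stands.
- The arm moves only by the tool tcp_steps, called as name([rows], argument=value, ...), one row to a line, values as JSON. Schema: {"type":"object","properties":{"ticks":{"type":"array","items":{"type":"array","items":{"type":"array","items":{"type":"number"},"minItems":6,"maxItems":6},"minItems":1,"maxItems":8},"minItems":1,"maxItems":1},"jaw":{"type":"number"},"force":{"type":"number"},"only":{"type":"string"},"quiet":{"type":"boolean"},"lines":{"type":"string"}},"required":["ticks"],"additionalProperties":false}. ticks is a list that holds a single list of rows (three levels of brackets), with 1 to 8 rows, each of 6 numbers: dx, dy, dz in m, then a rotation vector rx, ry, rz in rad; each row shifts and turns the commanded pose from where the row before left it, along the tool's axes as they then stand; what a row does not reach is not made up. A row lasts 1/12 s, in which the tool goes at most 0.0417 m and 0.125 rad, less where a joint would pass 70% of its speed; a pose out of reach is approached as far as the arm can. jaw is the finger opening in m, set as the call begins (left out keeps the last). The fingers move at their own pace and stop on an object; force is the grip in N (left out, the last holds). Time passes only in rows, so rows that do not move let the fingers close. The tool returns the time, the measured TCP pose, the force, the opening and the grip force at its end. only (a regular expression) keeps the lines of the reply that match it, lines (a string "A,B") keeps lines A to B, and quiet returns only ok. Input that does not fit is refused with a message, and nothing moves.
- robot.observe(): the state, without advancing time (a new reading comes with each control period).
- robot.read_camera(name): name is "scene" or "top"; returns a dict with "image" (420x560x3 uint8, red, green, blue), "fx", "fy", "cx", "cy" (pixels), "pose" (4x4, takes a point from camera to world coordinates). Camera axes: x right, y down, z forward; pixel columns grow to the right and rows downward; lengths in m; the calibration is good to about 2 mm. A picture is of the moment at which its call begins. There is no depth.
- robot.hand_in(): hands the job in; it is judged then, once.
The state is a dict: "time": time; "qpos": joint angles; "qvel": joint speeds; "joint_efforts": joint torques, N m; "tool_pos": TCP position; "tool_rot": TCP orientation; "contact_force": force on the tool from outside, world axes, zero at the start; "torque": the same for the moment, N m; "opening": finger opening in m; "grip_force": force on a finger pad.
Only numpy, scipy, OpenCV 4.12 (cv2) and the standard library are available. Lean on these libraries where they do the work, as an engineer would, in place of code of your own. Each camera call takes 0.05 s, during which the arm holds its last target. There are 200 camera calls.

### The job

Use the stay bar to prop the sprung cover of the airing bay fully open (hole nearest the bar's hinge over the peg), and pack every cased test piece that is out on the bench upright and flat on the floor of the bay's tray. Then bring the cover back to its airing gap by dropping the stay's third hole, counted from the black grip, over the peg, and leave it held there. Do not knock over the wash bottle or the beaker.

Things in the scene. Friction and masses are not known exactly. Their poses are not given: they have to be found in the camera images.
- rig: Airing bay, fixed at a pose that varies. Origin on the bench at the bay's middle; y is the cover's sliding direction, z up; mm below are in this frame. Grey base plate x -155..115, y -190..190, 8 thick. Clear side walls at x = -88 and 88, 6 thick, 85 high; end wall at y = -182, 80 high; aluminium tray y -172..-3; white housing 58 high, y 35..175, where the cover parks.
- tray_floor (a point): Centre of the tray's inner floor, 13 above the bench, at x = 0, y = -87.5 of the bay; axes as the bay. Inside 106 (x) x 159 (y) mm, walls 5 thick, 29 high above this floor. Takes two rows of three small cases (cells of 53 mm); the long case takes two cells along y. Cases stand out above the tray walls; the cover passes over them.
- cover (a joint): Opening of the sliding cover in m: 0 shut, 0.2 at its stop. A clear framed plate 200 x 175 mm, 86 to 92 above the bench; shut it spans y = -175..0 of the bay, opens to +y. A spring always pulls it shut with 3 to 5 N, so it stays open only while the stay is on the peg or held. No handle: move it by pulling the stay's grip along y.
- stay (a joint): Tilt of the stay bar in rad: 0 level (a stop; it rests there by its weight), up to 1.0 as its grip end rises. Steel bar 24 wide, 6 thick, at x = -135 of the bay (robot's side), 93 to 99 above the bench when level; hinged on the cover about the bay's x, it runs to +y. Six square holes 12 x 12, 38 apart, then a black grip. Raised to 0.32 rad all holes clear the peg.
- stay_hinge (a point): Axis of the stay's hinge on the cover, 96 above the bench, at x = -135, y = -160 mm + cover opening of the bay.
- stay_grip (a point): Grip point (for the TCP) in the black block at the free end of the stay: 290 mm along the bar from the hinge and 24 mm above the hinge line. The block is 16 wide (across the bar), 36 long, its top 6 mm above this point. Take it from above with the fingers closing across the bar, then carry it along the hinge's arc.
- stay_hole1 (a point): Centre of the first hole, next to the grip: 250 mm from the hinge. At rest at the start this one is over the peg, with the cover shut.
- stay_hole2 (a point): Second hole from the grip, 212 mm from the hinge.
- stay_hole3 (a point): Third hole from the grip, 174 mm from the hinge; over the peg it holds the cover 76 mm open (the airing gap).
- stay_hole4 (a point): Fourth hole from the grip, 136 mm from the hinge.
- stay_hole5 (a point): Fifth hole from the grip, 98 mm from the hinge.
- stay_hole6 (a point): Sixth hole, nearest the hinge, 60 mm from it; over the peg it holds the cover 190 mm open, which is fully open for loading.
- peg_tip (a point): Top of the fixed upright steel peg, 8 mm in diameter with a domed top, 106 above the bench (13 above the underside of the level bar), at x = -135, y = 90 of the bay.
- square_a: Square white case, 48 x 48, body 36 high, with a grey grip ridge on its lid 30 long (own x) and 14 wide (own y), 0.1 to 0.26 kg. Overall height 64. Origin at the centre of its underside, z up. Only the grip on its lid is to be taken hold of (from above; TCP 58 above the underside leaves the fingertips just clear of the lid).
- square_b: Another square white case, 48 x 48, body 36 high, with a grey grip ridge on its lid 30 long (own x) and 14 wide (own y), 0.1 to 0.26 kg. Overall height 64. Origin at the centre of its underside, z up. Only the grip on its lid is to be taken hold of (from above; TCP 58 above the underside leaves the fingertips just clear of the lid).
- round_a: Round aluminium case, 48 in diameter, body 34 high, with a grey round knob 16 in diameter on its lid, 0.1 to 0.26 kg. Overall height 64. Origin at the centre of its underside, z up. Only the grip on its lid is to be taken hold of (from above; TCP 58 above the underside leaves the fingertips just clear of the lid).
- round_b: Another round aluminium case, 48 in diameter, body 34 high, with a grey round knob 16 in diameter on its lid, 0.1 to 0.26 kg. Overall height 64. Origin at the centre of its underside, z up. Only the grip on its lid is to be taken hold of (from above; TCP 58 above the underside leaves the fingertips just clear of the lid).
- long_case: Long white case, 100 (own x) x 48 (own y), body 32 high, with a grey grip ridge in the middle of its lid 30 long (own x) and 14 wide (own y), 0.1 to 0.26 kg. Overall height 64. Origin at the centre of its underside, z up. Only the grip on its lid is to be taken hold of (from above; TCP 58 above the underside leaves the fingertips just clear of the lid).
- wash_bottle: Bystander: clear bottle 64 in diameter, 160 high, upright on the bench. Origin under its centre.
- beaker: Bystander: empty glass beaker 70 in diameter, 85 high, upright on the bench. Origin under its centre.

How it is judged:
On the way, in this order (a step that is already met when the one before it is completed fails the run):
1. the cover is propped fully open: stay level with the hole nearest its hinge over the peg (value of joint cover between 0.18 and 0.2 m and value of joint stay below 0.05 rad and horizontal distance between stay_hole6 and peg_tip below 0.005 m), for 0.3 s.
2. all the cased test pieces that are present stand flat in the tray, the cover still propped fully open (all of step 1 and x of square_a in the frame of tray_floor between -0.054 and 0.054 m and y of square_a in the frame of tray_floor between -0.08 and 0.08 m and z of each of square_a, square_b, round_a, round_b, long_case in the frame of tray_floor below 0.006 m and angle between each of square_a, square_b, round_a, round_b, long_case's own z axis and vertical below 0.1 rad and linear speed of each of square_a, square_b, round_a, round_b, long_case below 0.03 m/s and x of square_b in the frame of tray_floor between -0.054 and 0.054 m and y of square_b in the frame of tray_floor between -0.08 and 0.08 m and x of round_a in the frame of tray_floor between -0.054 and 0.054 m and y of round_a in the frame of tray_floor between -0.08 and 0.08 m and x of round_b in the frame of tray_floor between -0.054 and 0.054 m and y of round_b in the frame of tray_floor between -0.08 and 0.08 m and x of long_case in the frame of tray_floor between -0.054 and 0.054 m and y of long_case in the frame of tray_floor between -0.08 and 0.08 m), for 0.3 s.
3. the stay is level with its third hole from the grip over the peg, the cover at the airing gap (value of joint cover between 0.066 and 0.086 m and value of joint stay below 0.05 rad and horizontal distance between stay_hole3 and peg_tip below 0.005 m), for 0.3 s.
At the end, for the whole second after the job is handed in: Every case present is upright (within 0.1 rad), at rest and down on the tray floor (within 6 mm), with its centre inside the tray; the stay lies level (under 0.05 rad) with its third hole from the grip centred within 5 mm on the peg, the cover at rest 66 to 86 mm open (all of step 3 and x of square_a in the frame of tray_floor between -0.054 and 0.054 m and y of square_a in the frame of tray_floor between -0.08 and 0.08 m and z of each of square_a, square_b, round_a, round_b, long_case in the frame of tray_floor below 0.006 m and angle between each of square_a, square_b, round_a, round_b, long_case's own z axis and vertical below 0.1 rad and linear speed of each of square_a, square_b, round_a, round_b, long_case below 0.03 m/s and x of square_b in the frame of tray_floor between -0.054 and 0.054 m and y of square_b in the frame of tray_floor between -0.08 and 0.08 m and x of round_a in the frame of tray_floor between -0.054 and 0.054 m and y of round_a in the frame of tray_floor between -0.08 and 0.08 m and x of round_b in the frame of tray_floor between -0.054 and 0.054 m and y of round_b in the frame of tray_floor between -0.08 and 0.08 m and x of long_case in the frame of tray_floor between -0.054 and 0.054 m and y of long_case in the frame of tray_floor between -0.08 and 0.08 m and velocity of joint cover between -0.02 and 0.02 m/s); the robot touches nothing.
It fails at once if the wash bottle or the beaker is knocked over (angle between any of wash_bottle, beaker's own z axis and vertical above 0.7 rad).
Of square_a, square_b, round_a, round_b, long_case only 4 to 5 are there at a start; the rules pass over those that are not, and their reading is None.
At some moment in a run one of square_a, square_b, round_a, round_b, long_case may be knocked a few centimetres aside while the robot is not near it.
It also fails if it takes over 210 s, if anything falls off the work surface, if the arm or the gripper's body presses on something with over 40 N, if the wrist force passes 120 N, or if a joint passes its speed limit or range.

## Working session

There is one attempt and no reset: what is moved stays moved. The work goes in short steps, Python scripts to look and compute and a tool call to move; the robot and the scene stay as the last step left them, time stands still between calls to the robot, and variables do not carry over. Pictures are saved under pics/ and viewed, at most 14 in all, crops included, and the job is handed in when it is done.

```bash
ls; mkdir -p pics
```

Run:
```python
from cell import robot
import cv2
for n in("scene","top"):
    c=robot.read_camera(n); cv2.imwrite(f"pics/{n}0.png",c["image"][:,:,::-1])
    print(n,c["fx"],c["fy"],c["cx"],c["cy"],c["pose"])
print(robot.observe())
```

```text
cell.py
pics
scene 448.98636076759544 448.98636076759544 278.9551824760989 213.21423359085264 [[-0.88685772  0.28408058 -0.36439212  0.94921095]
 [ 0.46164642  0.57745847 -0.67336788  0.64567879]
 [ 0.01913057 -0.76540182 -0.64326828  0.82675793]
 [ 0.          0.          0.          1.        ]]
top 430.6153342605928 430.6153342605928 284.14404577505036 206.2091151572353 [[-0.01672184 -0.9888042   0.1482789   0.35519118]
 [-0.99977713  0.01844693  0.01026641 -0.12644228]
 [-0.01288676 -0.14807418 -0.98889229  1.15103531]
 [ 0.          0.          0.          1.        ]]
{'time': 0.1, 'qpos': array([-1.47199256e+00,  3.42632486e-01,  1.52489453e+00, -1.33530835e-05,
        1.27540746e+00, -1.46001682e-01]), 'qvel': array([-4.07983316e-06, -1.00139733e-03, -3.67506253e-03,  1.85939523e-04,
       -5.11950988e-04,  1.68094414e-04]), 'joint_efforts': array([ 1.02080186e-03, -4.32004988e+01, -2.44693226e+01,  7.18912901e-02,
        5.26107650e-02, -4.73700993e-05]), 'tool_pos': array([ 0.12722718, -0.50901187,  0.24493453]), 'tool_rot': array([-3.14026325e+00, -1.82579254e-04,  2.44809225e-01]), 'contact_force': array([-0.87378035, -0.05468789,  0.46800851]), 'torque': array([ 0.01697602,  0.00659935, -0.02918379]), 'grip_force': 0.0, 'opening': 0.09144486201185342}
```
View pics/top0.png

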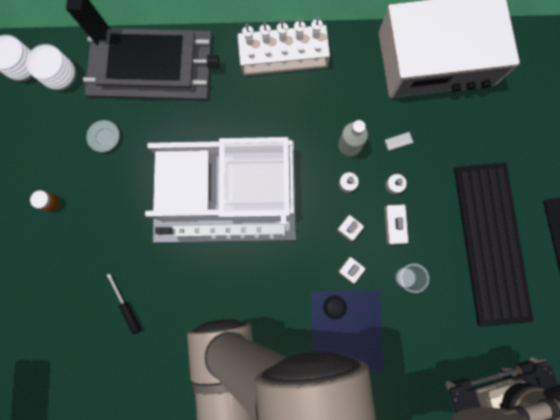

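View pics/scene0.png

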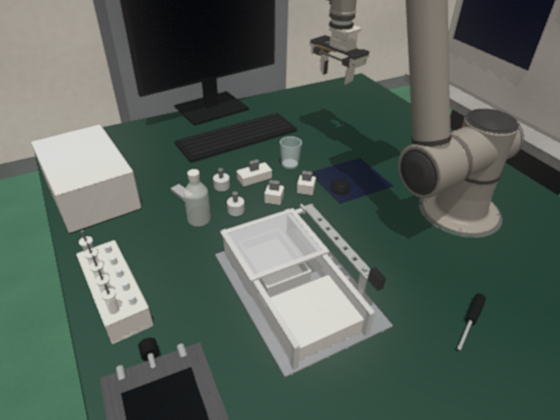

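The top view shows all five cases: rounds near (349,181) and (397,183), the long one at (397,224), and squares at (350,228) and (352,270). The bottle is at (352,138) and the beaker at (412,278). The bay is at (223,190), with the grip at (165,231). Next I'll measure in more detail.

Create h.py:
```python
import numpy as np,cv2
from cell import robot
def cam(n):
    return robot.read_camera(n)
def ray(c,u,v):
    d=c["pose"][:3,:3]@np.array([(u-c["cx"])/c["fx"],(v-c["cy"])/c["fy"],1]); return c["pose"][:3,3],d
def onz(c,u,v,z):
    o,d=ray(c,u,v); return o+d*(z-o[2])/d[2]
def proj(c,p):
    q=c["pose"][:3,:3].T@(np.asarray(p)-c["pose"][:3,3]); return np.array([c["fx"]*q[0]/q[2]+c["cx"],c["fy"]*q[1]/q[2]+c["cy"]])
def crop(im,x0,y0,x1,y1,k,f):
    cv2.imwrite(f,cv2.resize(im[y0:y1,x0:x1,::-1],None,fx=k,fy=k,interpolation=cv2.INTER_CUBIC))
```

Run:
```python
from h import *
c=cam("top");im=c["image"]
a=cv2.resize(im[130:250,140:300],None,fx=5,fy=5,interpolation=cv2.INTER_CUBIC)
cv2.imwrite("pics/rig.png",a[:,:,::-1])
crop(im,310,110,440,300,3,"pics/cases.png")
```

```text
(no output)
```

View pics/rig.png

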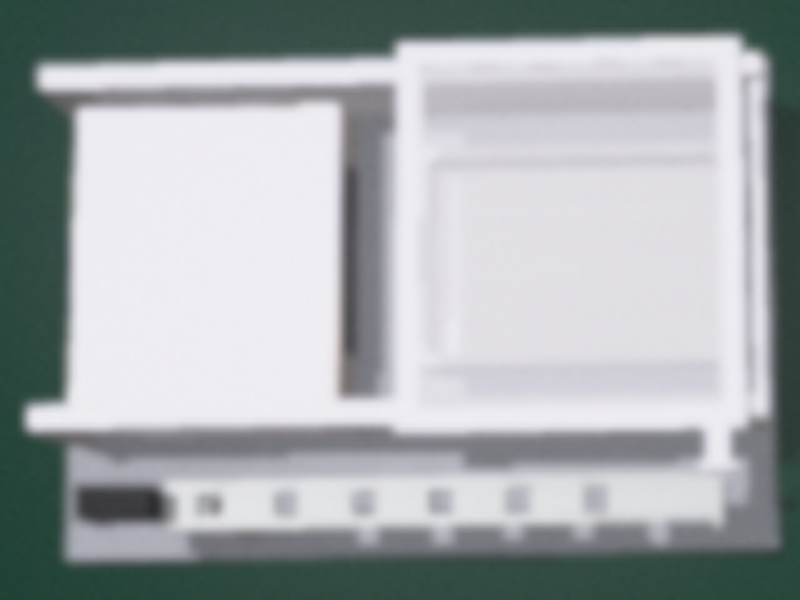

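View pics/cases.png

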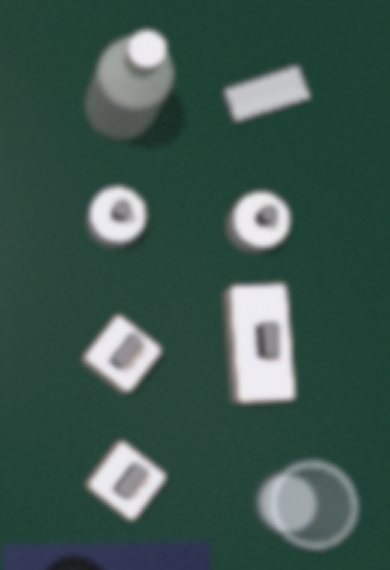

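The crops show the cover frame corners, the holes (first at crop (208,505), sixth at (596,499)), the grip at (120,504), and the case lids with their grips. I'll cast these onto their known heights.

Create meas.py:
```python
from h import *
def cases(c,box=(310,150,440,300)):
    im=c["image"];x0,y0,x1,y1=box
    k=6
    big=cv2.resize(im[y0:y1,x0:x1],None,fx=k,fy=k,interpolation=cv2.INTER_CUBIC)
    g=big.min(2)
    m=(g>165).astype(np.uint8)
    cs,_=cv2.findContours(m,cv2.RETR_EXTERNAL,cv2.CHAIN_APPROX_NONE)
    for q in cs:
        if cv2.contourArea(q)<6000/2: continue
        P=[onz(c,x0+(u+.5)/k-.5,y0+(v+.5)/k-.5,.034)[:2]*1000 for u,v in q[:,0]]
        r=cv2.minAreaRect(np.float32(P))
        # ridge: dark pixels inside hull
        hm=np.zeros_like(m);cv2.drawContours(hm,[cv2.convexHull(q)],-1,1,-1);hm=cv2.erode(hm,np.ones((13,13)))
        d=(hm>0)&(g<150)
        v,u=np.nonzero(d)
        R=[onz(c,x0+(a+.5)/k-.5,y0+(b+.5)/k-.5,.055)[:2]*1000 for a,b in zip(u,v)] 
        rr=cv2.minAreaRect(np.float32(R)) if len(R)>20 else None
        print("px",(q[:,0].mean(0)/k+[x0,y0]).round(1),"lid",np.round(r[0],1),np.round(r[1],1),round(r[2],1),"ridge",rr and (np.round(rr[0],1),np.round(rr[1],1),round(rr[2],1)))
```

Run:
```python
from meas import *
c=cam("top")
pts=[(63,562,-155,190,8),(781,549,-155,-190,8),(395,42,100,0,92),(742,36,100,-175,92),(397,432,-100,0,92),(747,428,-100,-175,92),(117,503,-135,130,126),(208,505,-135,90,99),(286,503,-135,52,99),(364,502,-135,14,99),(596,499,-135,-100,99)]
A=[];B=[]
for u,v,x,y,z in pts:
    B.append(onz(c,140+(u+.5)/5-.5,130+(v+.5)/5-.5,z/1000)[:2]*1000);A.append((x,y))
A=np.array(A,float);B=np.array(B)
a=A-A.mean(0);b=B-B.mean(0)
H=a.T@b;U,S,V=np.linalg.svd(H);R=V.T@U.T
t=B.mean(0)-R@A.mean(0)
print("rig t",t,"yaw",np.degrees(np.arctan2(R[1,0],R[0,0])),np.linalg.det(R));print((B-(A@R.T+t)).round(1).tolist())
cases(c)
for n,u,v in(("bottle",352,138),):pass
```

```text
rig t [592.03944729  47.49234636] yaw 0.05099479974989576 1.0
[[-0.1, 0.9], [-0.2, -1.4], [1.1, 1.3], [0.4, -0.8], [0.4, -0.7], [-1.0, 0.5], [-0.7, -2.0], [0.1, 1.1], [0.4, 0.6], [0.1, 0.3], [-0.5, 0.2]]
px [352.3 270.1] lid [ 355.  -285.5] [48.6 48.4] 50.6 ridge (array([ 354.2, -284.7]), array([13.9, 26.3]), 50.8)
px [351.  227.8] lid [ 463.9 -286.6] [48.5 48.6] 50.0 ridge (array([ 462.2, -286.2]), array([12.1, 28.6]), 49.6)
px [397.3 224.3] lid [ 471.2 -407. ] [99.6 49.2] 1.3 ridge (array([ 470. , -405.5]), array([17. , 28.6]), 88.7)
px [397.1 183.2] lid [ 579.7 -412.3] [47.5 47.5] 88.9 ridge (array([ 577.6, -410.4]), array([15.7, 14.9]), 88.9)
px [349.2 181.6] lid [ 586.5 -286.5] [47.3 47.3] 42.6 ridge (array([ 584.4, -286. ]), array([14.3, 15. ]), 88.9)
```

The bay fit is good: origin (592, 47), yaw about 0, residuals about 1 mm. The case sizes also match. First move: square the tool to the bay and go over the stay grip.

Run:
```python
from h import *
c=cam("top")
print("bottle cap",onz(c,358,127,.158),"base",onz(c,347,148,0),"beaker rim",onz(c,310+313/3,110+505/3,.085))
```

```text
bottle cap [ 0.69239187 -0.29602488  0.158     ] base [ 0.68659825 -0.29026266  0.        ] beaker rim [ 0.33173258 -0.42910646  0.085     ]
```

tcp_steps([
  [[0, 0, 0, 0, 0, -0.12], [0, 0, 0, 0, 0, -0.12], [0, 0, 0, 0, 0, -0.12], [0, 0, 0, 0, 0, -0.12], [0, 0, 0, 0, 0, -0.12], [0, 0, 0, 0, 0, -0.12], [0, 0, 0, 0, 0, -0.12], [0, 0, 0, 0, 0, -0.12]],
], jaw=0.05)

```text
time: 0.92
tool_pos: [0.1273, -0.5093, 0.2454]
tool_rot: [-3.142, -0.0, 1.211]
contact_force: [1.0, 0.3, -0.1]
opening: 0.0504
grip_force: 0.0
```

tcp_steps([
  [[0, 0, 0, 0, 0, -0.122], [0, 0, 0, 0, 0, -0.122], [0, 0, 0, 0, 0, -0.122], [0, 0, 0, 0, 0, 0], [0, 0, 0, 0, 0, 0]],
])

```text
time: 1.33
tool_pos: [0.1273, -0.5093, 0.2454]
tool_rot: [3.142, -0.0, 1.567]
contact_force: [-1.0, -0.3, -0.0]
opening: 0.0499
grip_force: 0.0
```

tcp_steps([
  [[0.025, 0.031, 0, 0, 0, 0], [0.025, 0.031, 0, 0, 0, 0], [0.025, 0.031, 0, 0, 0, 0], [0.025, 0.031, 0, 0, 0, 0], [0.025, 0.031, 0, 0, 0, 0], [0.025, 0.031, 0, 0, 0, 0], [0.025, 0.031, 0, 0, 0, 0], [0.025, 0.031, 0, 0, 0, 0]],
])

```text
time: 2.0
tool_pos: [0.3765, -0.3079, 0.2457]
tool_rot: [3.141, 0.001, 1.567]
contact_force: [1.2, -1.2, 0.7]
opening: 0.05
grip_force: 0.0
```

tcp_steps([
  [[0.04, 0.008, 0, 0, 0, 0], [0.04, 0.008, 0, 0, 0, 0], [0.04, 0.008, 0, 0, 0, 0], [0.04, 0.008, 0, 0, 0, 0], [0.04, 0.008, 0, 0, 0, 0], [0.04, 0.008, 0, 0, 0, 0], [0.04, 0.008, 0, 0, 0, 0], [0.04, 0.008, 0, 0, 0, 0]],
])

```text
time: 2.67
tool_pos: [0.4392, 0.0127, 0.2458]
tool_rot: [3.141, 0.0, 1.567]
contact_force: [0.7, -1.5, 0.4]
opening: 0.0502
grip_force: 0.0
```

tcp_steps([
  [[0.033, 0.0036, 0, 0, 0, 0], [0.033, 0.0036, 0, 0, 0, 0], [0.033, 0.0036, 0, 0, 0, 0], [0.033, 0.0036, 0, 0, 0, 0], [0.033, 0.0036, 0, 0, 0, 0.004], [0, 0, 0, 0, 0, 0]],
])

```text
time: 3.17
tool_pos: [0.4573, 0.1804, 0.2455]
tool_rot: [3.141, -0.002, 1.567]
contact_force: [-0.9, -0.2, -0.6]
opening: 0.05
grip_force: 0.0
```

tcp_steps([
  [[0, 0, 0.03, 0, 0, 0], [0, 0, 0.03, 0, 0, 0], [0, 0, 0.03, 0, 0, 0], [0, 0, 0.025, 0, 0, 0], [0, 0, 0.0, 0, 0, 0], [0, 0, 0, 0, 0, 0]],
])

```text
time: 3.67
tool_pos: [0.4568, 0.1752, 0.1301]
tool_rot: [-3.139, 0.001, 1.564]
contact_force: [0.1, 0.1, 0.0]
opening: 0.05
grip_force: 0.0
```

Run:
```python
from h import *
print(robot.observe()["tool_pos"])
c=cam("scene");im=c["image"];print(proj(c,[.457,.1775,.126]))
crop(im,300,180,420,300,5,"pics/g1.png")
```

```text
[0.45676881 0.17524758 0.13006451]
[377.25554266 273.13989507]
```

View pics/g1.png

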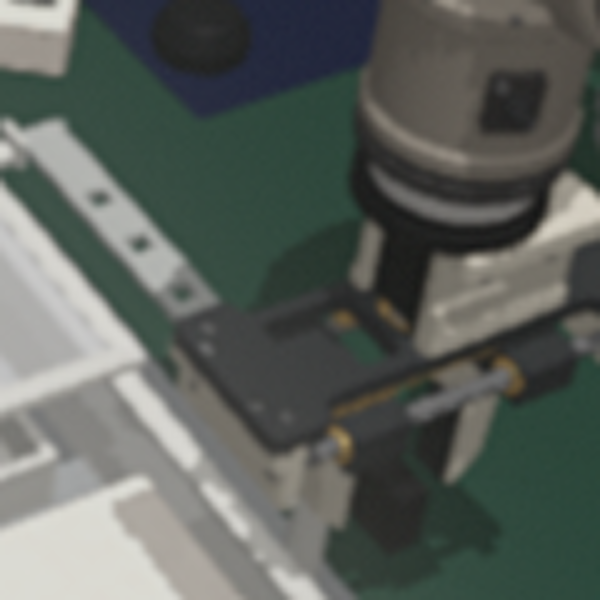

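The picture shows the black grip standing between the open fingers (crop about (390,500)). I'll close and lift along the hinge arc.

tcp_steps([
  [[0.002, 0, 0.005, 0, 0, 0], [0, 0, 0.005, 0, 0, 0], [0, 0, 0, 0, 0, 0]],
])

```text
time: 3.97
tool_pos: [0.4574, 0.1777, 0.1207]
tool_rot: [3.141, -0.0, 1.567]
contact_force: [-0.4, 0.0, -0.9]
opening: 0.0504
grip_force: 0.0
```

tcp_steps([
  [[0, 0, 0, 0, 0, 0], [0, 0, 0, 0, 0, 0], [0, 0, 0, 0, 0, 0], [0, 0, 0, 0, 0, 0], [0, 0, 0, 0, 0, 0], [0, 0, 0, 0, 0, 0]],
], jaw=0.0, force=40)

```text
time: 4.47
tool_pos: [0.4569, 0.1777, 0.1205]
tool_rot: [-3.141, 0.0, 1.567]
contact_force: [-2.5, -0.1, 1.7]
opening: 0.0158
grip_force: 40.0
```

tcp_steps([
  [[-0.0024, 0, -0.0202, 0, 0.07, 0], [-0.0024, 0, -0.0202, 0, 0.07, 0], [-0.0024, 0, -0.0202, 0, 0.07, 0], [-0.0024, 0, -0.0202, 0, 0.07, 0], [-0.0024, 0, -0.0202, 0, 0.07, 0], [0, 0, 0, 0, 0, 0], [0, 0, 0, 0, 0, 0]],
])

```text
time: 5.05
tool_pos: [0.4568, 0.1513, 0.219]
tool_rot: [-3.141, -0.352, 1.565]
contact_force: [-1.8, 3.9, 0.0]
opening: 0.0158
grip_force: 40.0
```

tcp_steps([
  [[0.0223, 0, 0.00814, 0, 0, 0], [0.0223, 0, 0.00814, 0, 0, 0], [0.0223, 0, 0.00814, 0, 0, 0], [0.0223, 0, 0.00814, 0, 0, 0], [0.0223, 0, 0.00814, 0, 0, 0], [0.0223, 0, 0.00814, 0, 0, 0], [0.0223, 0, 0.00814, 0, 0, 0], [0.0223, 0, 0.00814, 0, 0, 0]],
])

```text
time: 5.72
tool_pos: [0.4571, 0.3414, 0.2167]
tool_rot: [-3.139, -0.345, 1.567]
contact_force: [-0.0, -6.1, -3.1]
opening: 0.0159
grip_force: 40.0
```

tcp_steps([
  [[0, 0, 0, 0, 0, 0], [0, 0, 0, 0, 0, 0]],
])

```text
time: 5.88
tool_pos: [0.4571, 0.3416, 0.2172]
tool_rot: [-3.14, -0.347, 1.569]
contact_force: [-1.7, -5.5, -2.6]
opening: 0.0155
grip_force: 40.0
```

Run:
```python
from h import *
c=cam("scene");crop(c["image"],290,180,450,340,3,"pics/g2.png")
c=cam("top");cv2.imwrite("pics/t2.png",cv2.resize(c["image"][130:250,100:300,::-1],None,fx=4,fy=4,interpolation=cv2.INTER_CUBIC))
```

```text
(no output)
```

View pics/t2.png

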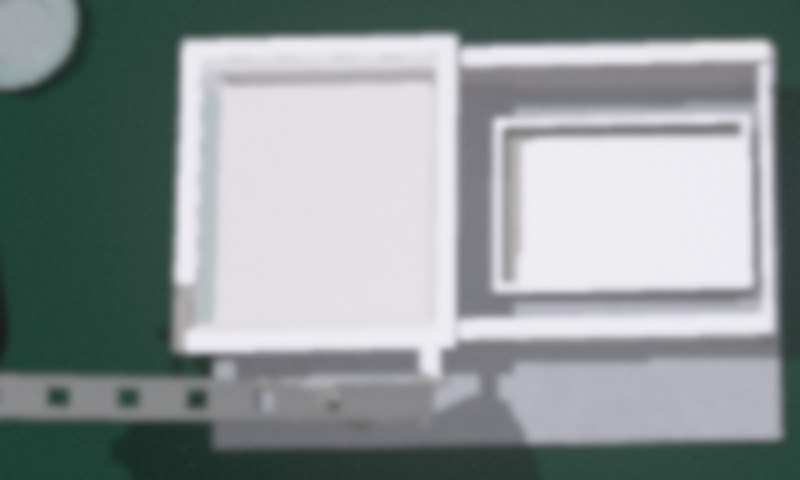

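The cover is now over the housing and the tray is uncovered. Hole 6 is at crop (335,405). I'll check it against the expected peg and hole positions.

Run:
```python
from h import *
c=cam("top")
f=lambda p:((proj(c,p)-[100,130]+.5)*4-.5).round(1)
t=.347;hy=47.5+29.6;C,S=np.cos(t),np.sin(t)
print("hole6 exp",f([.457,(hy+60*C-3*S)/1e3,(96+60*S+3*C)/1e3]),"hole5",f([.457,(hy+98*C-3*S)/1e3,(96+98*S+3*C)/1e3]),"peg",f([.457,.1375,.106]),"cover edges",f([.592,(47.5-175+189.6)/1e3,.092]),f([.592,(47.5+189.6)/1e3,.092]))
```

```text
hole6 exp [327.8 400.7] hole5 [262.5 399.8] peg [325.  402.9] cover edges [454. 189.] [177.  194.3]
```

tcp_steps([
  [[0.001, 0, 0.0, 0, 0, 0], [0.001, 0, 0.0102, 0, -0.035, 0], [0.001, 0, 0.0102, 0, -0.035, 0], [0.001, 0, 0.0102, 0, -0.035, 0], [0.001, 0, 0.0102, 0, -0.035, 0], [0, 0, 0, 0, 0, 0]],
])

```text
time: 6.53
tool_pos: [0.4572, 0.3575, 0.1789]
tool_rot: [-3.139, -0.206, 1.567]
contact_force: [-3.7, -5.8, -2.6]
opening: 0.0159
grip_force: 40.0
```

Run:
```python
from h import *
c=cam("top");cv2.imwrite("pics/t3.png",cv2.resize(c["image"][205:245,160:230,::-1],None,fx=10,fy=10,interpolation=cv2.INTER_CUBIC))
```

```text
(no output)
```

View pics/t3.png

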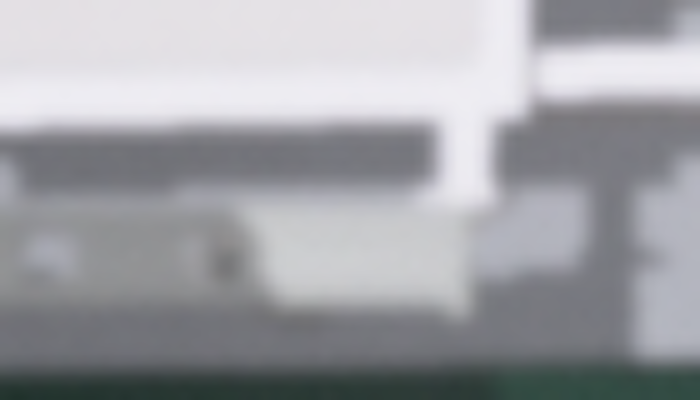

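The peg sits inside hole 6 at crop about (210,255). I'll lower the rest of the way.

tcp_steps([
  [[0.0006, 0, 0.01, 0, -0.0343, 0], [0.0006, 0, 0.01, 0, -0.0343, 0], [0.0006, 0, 0.01, 0, -0.0343, 0], [0, 0, 0, 0, 0, 0]],
])

```text
time: 6.92
tool_pos: [0.4573, 0.3645, 0.1503]
tool_rot: [-3.139, -0.105, 1.567]
contact_force: [-3.5, -4.4, -0.4]
opening: 0.0159
grip_force: 40.0
```

tcp_steps([
  [[0.0006, 0, 0.01, 0, -0.0343, 0], [0.0006, 0, 0.01, 0, -0.0343, 0], [0.0006, 0, 0.009, 0, -0.0343, 0], [0, 0, 0, 0, 0, 0]],
])

```text
time: 7.25
tool_pos: [0.4573, 0.3686, 0.1218]
tool_rot: [-3.139, -0.003, 1.567]
contact_force: [-3.5, -5.9, -1.1]
opening: 0.0153
grip_force: 40.0
```

tcp_steps([
  [[0, 0, 0, 0, 0, 0], [0, 0, 0, 0, 0, 0], [0, 0, 0, 0, 0, 0], [0, 0, 0, 0, 0, 0]],
], jaw=0.05)

```text
time: 7.58
tool_pos: [0.459, 0.3696, 0.1242]
tool_rot: [3.139, -0.007, 1.566]
contact_force: [-0.2, 0.5, -0.3]
opening: 0.0377
grip_force: 0.0
```

tcp_steps([
  [[0, 0, -0.03, 0, 0, 0], [0, 0, -0.04, 0, 0, 0], [0, 0, -0.04, 0, 0, 0], [0, 0, -0.02, 0, 0, 0], [-0.04, 0, 0, 0, 0, 0], [-0.04, 0, 0, 0, 0, 0], [-0.04, 0, 0, 0, 0, 0], [-0.04, 0, 0, 0, 0, 0]],
])

```text
time: 8.25
tool_pos: [0.4573, 0.2075, 0.2531]
tool_rot: [3.139, -0.006, 1.568]
contact_force: [0.1, 0.7, -0.1]
opening: 0.0498
grip_force: 0.0
```

tcp_steps([
  [[-0.04, 0, 0, 0, 0, 0], [-0.04, 0, 0, 0, 0, 0], [-0.04, 0, 0, 0, 0, 0], [-0.04, 0, 0, 0, 0, 0], [-0.04, 0, 0, 0, 0, 0], [-0.04, 0, 0, 0, 0, 0], [-0.04, 0, 0, 0, 0, 0], [-0.03, 0, 0, 0, 0, 0]],
])

```text
time: 8.92
tool_pos: [0.4561, -0.1042, 0.2518]
tool_rot: [3.139, -0.003, 1.565]
contact_force: [0.6, 0.7, 0.5]
opening: 0.0504
grip_force: 0.0
```

Run:
```python
from meas import *
c=cam("scene");crop(c["image"],290,180,450,340,4,"pics/g4.png")
c=cam("top");cases(c)
a=c["image"][130:250,100:300]
r=cv2.resize(a,None,fx=4,fy=4,interpolation=cv2.INTER_CUBIC)
s=cv2.imread("pics/g4.png");s=cv2.resize(s,(480,480));cv2.imwrite("pics/t4.png",cv2.resize(np.hstack([cv2.resize(r[:,:,::-1],(800,480))[:,:640],s]),(800,343)))
```

```text
px [352.1 271.1] lid [ 354.8 -285.3] [48.2 48. ] 50.2 ridge (array([ 355.1, -285.3]), array([19. , 32.8]), 54.1)
px [350.9 227.4] lid [ 464.  -286.5] [48.3 48.6] 49.9 ridge (array([ 462.2, -286.1]), array([12. , 28.9]), 49.6)
px [397.3 224.3] lid [ 471.2 -407. ] [99.6 49.2] 1.3 ridge (array([ 470. , -405.7]), array([17.2, 28.6]), 89.0)
px [397.1 183.2] lid [ 579.7 -412.3] [47.5 47.5] 88.9 ridge (array([ 577.6, -410.4]), array([15.7, 14.9]), 88.9)
px [349.1 181.5] lid [ 586.6 -286.5] [47.4 47.3] 42.8 ridge (array([ 584.6, -286. ]), array([14.3, 15.4]), 88.9)
```

View pics/t4.png

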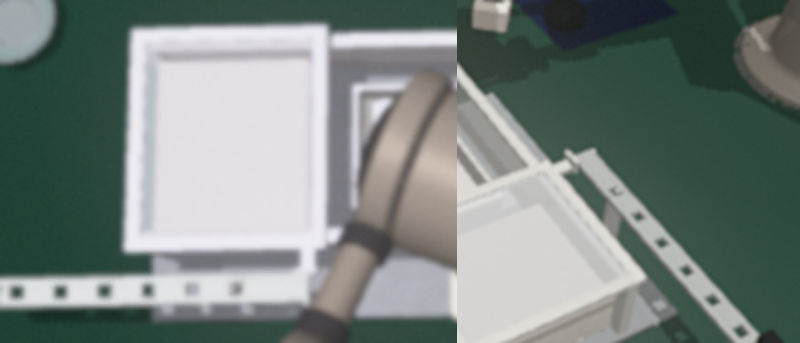

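The bar is level with hole 6 on the peg (right panel about (617,190)), and the cover is fully open. Next, the first square at (463,-286): translate, turn, part descent.

tcp_steps([
  [[-0.0364, 0.0015, 0, 0, 0, 0], [-0.0364, 0.0015, 0, 0, 0, 0], [-0.0364, 0.0015, 0, 0, 0, 0], [-0.0364, 0.0015, 0, 0, 0, 0], [-0.0364, 0.0015, 0, 0, 0, 0], [0, 0, 0, 0, 0, 0]],
])

```text
time: 9.52
tool_pos: [0.4632, -0.2883, 0.2503]
tool_rot: [3.14, -0.001, 1.563]
contact_force: [-1.7, 0.2, 0.1]
opening: 0.05
grip_force: 0.0
```

tcp_steps([
  [[0, 0, 0, 0, 0, -0.1094], [0, 0, 0, 0, 0, -0.1094], [0, 0, 0, 0, 0, -0.1094], [0, 0, 0, 0, 0, -0.1094], [0, 0, 0, 0, 0, -0.1094], [0, 0, 0, 0, 0, -0.1094], [0, 0, 0, 0, 0, -0.1094], [0, 0, 0, 0, 0, -0.1094]],
])

```text
time: 10.18
tool_pos: [0.4635, -0.282, 0.2508]
tool_rot: [3.137, -0.002, 2.448]
contact_force: [-0.3, 0.2, -0.8]
opening: 0.0498
grip_force: 0.0
```

tcp_steps([
  [[0, 0, 0.04, 0, 0, 0], [0, 0, 0.04, 0, 0, 0], [0, 0, 0.04, 0, 0, 0], [0, 0, 0.0, 0, 0, 0], [0, 0, 0, 0, 0, 0]],
])

```text
time: 10.6
tool_pos: [0.4626, -0.2814, 0.1297]
tool_rot: [3.138, -0.006, 2.443]
contact_force: [0.3, -0.1, 0.9]
opening: 0.0499
grip_force: 0.0
```

tcp_steps([
  [[-0.0039, -0.0032, 0.02, 0, 0, 0], [0, 0, 0.02, 0, 0, 0], [0, 0, 0.02, 0, 0, 0], [0, 0, 0.0105, 0, 0, 0], [0, 0, 0, 0, 0, 0], [0, 0, 0, 0, 0, 0]],
])

```text
time: 11.1
tool_pos: [0.4649, -0.2879, 0.0615]
tool_rot: [3.138, -0.0, 2.442]
contact_force: [0.5, -0.2, 1.1]
opening: 0.0499
grip_force: 0.0
```

tcp_steps([
  [[0, 0, 0, 0, 0, 0], [0, 0, 0, 0, 0, 0], [0, 0, 0, 0, 0, 0], [0, 0, 0, 0, 0, 0], [0, 0, 0, 0, 0, 0]],
], jaw=0.0, force=25)

```text
time: 11.52
tool_pos: [0.464, -0.2875, 0.0601]
tool_rot: [3.138, -0.002, 2.442]
contact_force: [0.5, -0.2, 0.5]
opening: 0.0213
grip_force: 0.0
```

tcp_steps([
  [[0, 0, -0.02, 0, 0, 0], [0, 0, -0.04, 0, 0, 0], [0, 0, -0.04, 0, 0, 0], [0, 0, -0.04, 0, 0, 0], [0, 0, -0.04, 0, 0, 0], [0, 0, -0.01, 0, 0, 0], [0, 0, 0, 0, 0, 0]],
])

```text
time: 12.1
tool_pos: [0.465, -0.2891, 0.2533]
tool_rot: [3.138, 0.005, 2.442]
contact_force: [0.1, -0.7, -1.8]
opening: 0.0133
grip_force: 25.0
```

tcp_steps([
  [[0, 0, 0, 0, 0, 0.1094], [0, 0, 0, 0, 0, 0.1094], [0, 0, 0, 0, 0, 0.1094], [0, 0, 0, 0, 0, 0.1094], [0, 0, 0, 0, 0, 0.1094], [0, 0, 0, 0, 0, 0.1094], [0, 0, 0, 0, 0, 0.1094], [0, 0, 0, 0, 0, 0.1094]],
])

```text
time: 12.77
tool_pos: [0.463, -0.2875, 0.2468]
tool_rot: [-3.138, -0.007, 1.561]
contact_force: [0.1, 0.2, -0.7]
opening: 0.0133
grip_force: 25.0
```

The fingers were still closing when the lift began, so the grip may be high on the ridge. I'll check it.

Run:
```python
from h import *
c=cam("scene");print(proj(c,[.463,-.288,.247]),proj(c,[.463,-.288,.247-.058]))
u,v=proj(c,[.463,-.288,.22]).astype(int);crop(c["image"],u-50,v-50,u+50,v+50,6,"pics/g5.png")
```

```text
[274.79575695 124.26558775] [274.51371734 143.38411932]
```

View pics/g5.png

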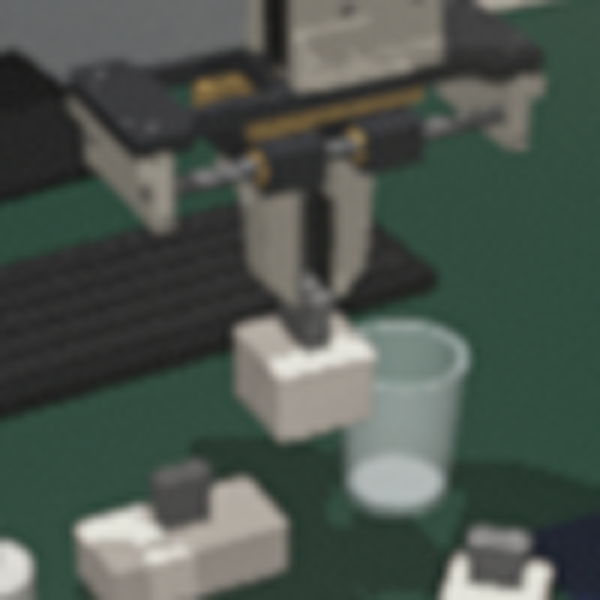

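The case hangs about 15 mm too low, with only the ridge top held. I'll set it back on the bench and take it properly.

tcp_steps([
  [[0, 0, 0.04, 0, 0, 0], [0, 0, 0.04, 0, 0, 0], [0, 0, 0.04, 0, 0, 0], [0, 0, 0.035, 0, 0, 0], [0, 0, 0.004, 0, 0, 0], [0, 0, 0, 0, 0, 0]],
])

```text
time: 13.32
tool_pos: [0.4621, -0.2861, 0.0878]
tool_rot: [-3.136, -0.009, 1.568]
contact_force: [0.0, -0.6, 0.3]
opening: 0.0137
grip_force: 25.0
```

tcp_steps([
  [[0, 0, 0.004, 0, 0, 0], [0, 0, 0.004, 0, 0, 0], [0, 0, 0, 0, 0, 0]],
])

```text
time: 13.57
tool_pos: [0.4645, -0.288, 0.0838]
tool_rot: [3.14, -0.003, 1.567]
contact_force: [-1.0, -0.0, -1.5]
opening: 0.0133
grip_force: 25.0
```

tcp_steps([
  [[0, 0, 0.004, 0, 0, 0], [0, 0, 0.003, 0, 0, 0], [0, 0, 0, 0, 0, 0]],
])

```text
time: 13.82
tool_pos: [0.4648, -0.2889, 0.0791]
tool_rot: [3.138, 0.0, 1.567]
contact_force: [-3.7, 0.6, 18.0]
opening: 0.0133
grip_force: 25.0
```

tcp_steps([
  [[0, 0, 0, 0, 0, 0], [0, 0, 0, 0, 0, 0], [0, 0, 0, 0, 0, 0], [0, 0, 0.01, 0, 0, 0], [0, 0, 0.01, 0, 0, 0], [0, 0, 0, 0, 0, 0], [0, 0, 0, 0, 0, 0]],
], jaw=0.04)

```text
time: 14.4
tool_pos: [0.4642, -0.2875, 0.0551]
tool_rot: [3.141, -0.004, 1.567]
contact_force: [1.1, 0.7, 6.1]
opening: 0.0396
grip_force: 2.5
```

tcp_steps([
  [[0, 0, 0, 0, 0, 0], [0, 0, 0, 0, 0, 0], [0, 0, 0, 0, 0, 0], [0, 0, 0, 0, 0, 0], [0, 0, 0, 0, 0, 0], [0, 0, 0, 0, 0, 0], [0, 0, 0, 0, 0, 0]],
], jaw=0.0, force=25)

```text
time: 14.98
tool_pos: [0.4643, -0.2876, 0.0552]
tool_rot: [3.141, -0.004, 1.567]
contact_force: [1.6, -0.5, 0.1]
opening: 0.0137
grip_force: 25.0
```

tcp_steps([
  [[0, 0, -0.02, 0, 0, 0], [0, 0, -0.04, 0, 0, 0], [0, 0, -0.04, 0, 0, 0], [0, 0, -0.04, 0, 0, 0], [0, 0, -0.04, 0, 0, 0], [0, 0, 0, 0, 0, 0]],
])

```text
time: 15.48
tool_pos: [0.466, -0.2899, 0.2427]
tool_rot: [3.133, 0.004, 1.567]
contact_force: [0.9, -1.0, -0.8]
opening: 0.0139
grip_force: 25.0
```

tcp_steps([
  [[0.0376, 0.0127, 0, 0, 0, 0], [0.0376, 0.0127, 0, 0, 0, 0], [0.0376, 0.0127, 0, 0, 0, 0], [0.0376, 0.0127, 0, 0, 0, 0], [0.0376, 0.0127, 0, 0, 0, 0], [0.0376, 0.0127, 0, 0, 0, 0], [0.0376, 0.0127, 0, 0, 0, 0], [0.0376, 0.0127, 0, 0, 0, 0]],
])

```text
time: 16.15
tool_pos: [0.5663, 0.0142, 0.2352]
tool_rot: [-3.139, -0.004, 1.567]
contact_force: [0.5, -0.6, -0.5]
opening: 0.0137
grip_force: 25.0
```

tcp_steps([
  [[0, 0, 0, 0, 0, 0], [0, 0, 0.04, 0, 0, 0], [0, 0, 0.04, 0, 0, 0], [0, 0, 0, 0, 0, 0], [0, 0, 0, 0, 0, 0]],
])

```text
time: 16.57
tool_pos: [0.5649, 0.0126, 0.1546]
tool_rot: [-3.135, -0.005, 1.567]
contact_force: [0.1, 0.2, 0.2]
opening: 0.014
grip_force: 25.0
```

tcp_steps([
  [[0, 0, 0.02, 0, 0, 0], [0, 0, 0.02, 0, 0, 0], [0, 0, 0.02, 0, 0, 0], [0, 0, 0.016, 0, 0, 0], [0, 0, 0.004, 0, 0, 0], [0, 0, 0, 0, 0, 0], [0, 0, 0, 0, 0, 0]],
])

```text
time: 17.15
tool_pos: [0.5679, 0.0126, 0.0788]
tool_rot: [3.139, -0.004, 1.566]
contact_force: [1.4, 0.5, -0.7]
opening: 0.0137
grip_force: 25.0
```

tcp_steps([
  [[0, 0, 0.003, 0, 0, 0], [0, 0, 0.003, 0, 0, 0], [0, 0, 0, 0, 0, 0]],
])

```text
time: 17.4
tool_pos: [0.5668, 0.0129, 0.0712]
tool_rot: [3.141, -0.004, 1.567]
contact_force: [-0.9, 0.5, -0.7]
opening: 0.0138
grip_force: 25.0
```

tcp_steps([
  [[0, 0, 0.003, 0, 0, 0], [0, 0, 0, 0, 0, 0]],
])

```text
time: 17.57
tool_pos: [0.5671, 0.013, 0.0682]
tool_rot: [3.14, -0.004, 1.567]
contact_force: [1.8, 0.6, 2.9]
opening: 0.0137
grip_force: 25.1
```

tcp_steps([
  [[0, 0, 0, 0, 0, 0], [0, 0, 0, 0, 0, 0], [0, 0, 0, 0, 0, 0], [0, 0, 0, 0, 0, 0], [0, 0, -0.02, 0, 0, 0], [0, 0, -0.04, 0, 0, 0], [0, 0, -0.04, 0, 0, 0], [0, 0, -0.04, 0, 0, 0]],
], jaw=0.035)

```text
time: 18.23
tool_pos: [0.566, 0.0125, 0.2091]
tool_rot: [-3.14, -0.004, 1.567]
contact_force: [1.8, -0.6, 0.6]
opening: 0.0349
grip_force: 0.0
```

tcp_steps([
  [[0, 0, -0.04, 0, 0, 0], [-0.037, -0.0126, 0, 0, 0, 0], [-0.037, -0.0126, 0, 0, 0, 0], [-0.037, -0.0126, 0, 0, 0, 0], [-0.037, -0.0126, 0, 0, 0, 0], [-0.037, -0.0126, 0, 0, 0, 0], [-0.037, -0.0126, 0, 0, 0, 0], [-0.037, -0.0126, 0, 0, 0, 0]],
])

```text
time: 18.9
tool_pos: [0.4763, -0.2479, 0.2468]
tool_rot: [-3.141, -0.004, 1.567]
contact_force: [1.3, -0.1, 0.2]
opening: 0.0354
grip_force: 0.0
```

Run:
```python
from meas import *
c=cam("top");cases(c);print("tray");cases(c,(215,145,300,225))
```

```text
px [401.4 235.2] lid [ 439.9 -419.7] [28.6 60. ] 50.8 ridge None
px [355.8 225.9] lid [ 471.8 -301. ] [60.5 20.9] 89.0 ridge None
px [377.4 181.3] lid [ 585.2 -360.3] [149.7  20.2] 53.7 ridge None
tray
px [259.5 222.9] lid [482. -48.] [174.5  12.2] 89.0 ridge None
px [260.5 179.3] lid [597.8 -34.9] [209.4 190.2] 89.6 ridge (array([599.4, -32.2]), array([163.5, 194.1]), 0.4)
```

tcp_steps([
  [[0.037, -0.005, 0, 0, 0, 0], [0.037, -0.005, 0, 0, 0, 0], [0.037, -0.005, 0, 0, 0, 0], [0.037, -0.005, 0, 0, 0, 0], [0, 0, 0, 0, 0, 0]],
], jaw=0.04)

```text
time: 19.37
tool_pos: [0.4564, -0.0929, 0.2475]
tool_rot: [-3.14, -0.007, 1.571]
contact_force: [0.1, -0.1, -0.4]
opening: 0.0401
grip_force: 0.0
```

Run:
```python
from meas import *
c=cam("top");cases(c)
c=cam("scene");crop(c["image"],200,190,400,340,4,"pics/g6.png")
```

```text
px [352.3 271. ] lid [ 354.9 -285.5] [48.4 48. ] 50.9 ridge (array([ 355.4, -283.8]), array([17.1, 33.3]), 51.1)
px [397.3 224.3] lid [ 471.2 -407. ] [99.6 49.2] 1.3 ridge (array([ 470. , -405.7]), array([17.4, 28.6]), 89.0)
px [397.1 183.2] lid [ 579.7 -412.3] [47.5 47.5] 88.9 ridge (array([ 577.6, -410.4]), array([15.7, 14.9]), 88.9)
px [349.2 181.6] lid [ 586.5 -286.5] [47.3 47.3] 42.6 ridge (array([ 583.3, -286.6]), array([13.8, 15.9]), 42.7)
```

View pics/g6.png

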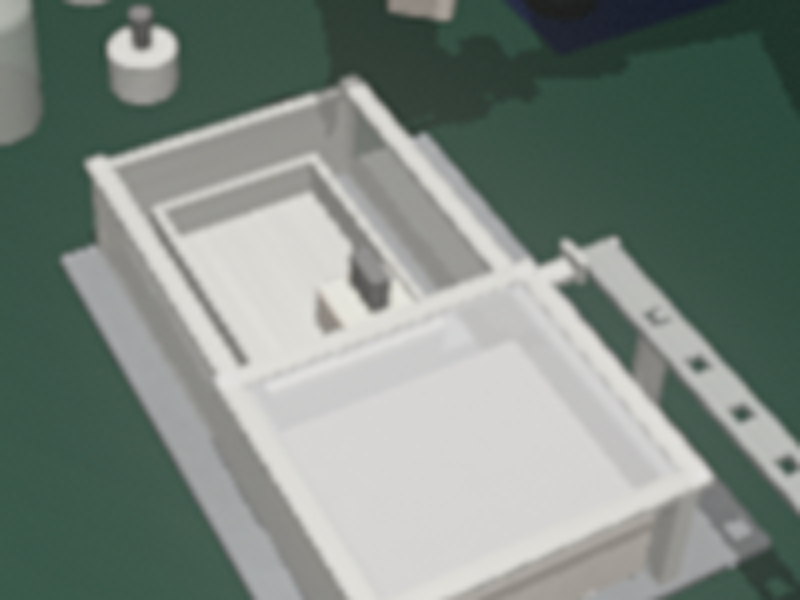

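The square sits flat in the tray corner (crop about (360,300)). Now the second square.

tcp_steps([
  [[-0.032, -0.0168, 0, 0, 0, 0], [-0.032, -0.0168, 0, 0, 0, 0], [-0.032, -0.0168, 0, 0, 0, 0], [-0.032, -0.0168, 0, 0, 0, 0], [-0.032, -0.0168, 0, 0, 0, 0], [-0.032, -0.0168, 0, 0, 0, 0], [0, 0, 0, 0, 0, 0]],
])

```text
time: 20.05
tool_pos: [0.3536, -0.296, 0.2465]
tool_rot: [-3.141, -0.001, 1.56]
contact_force: [0.2, -0.3, 0.9]
opening: 0.0397
grip_force: 0.0
```

tcp_steps([
  [[0, 0, 0, 0, 0, -0.111], [0, 0, 0, 0, 0, -0.111], [0, 0, 0, 0, 0, -0.111], [0, 0, 0, 0, 0, -0.111], [0, 0, 0, 0, 0, -0.111], [0, 0, 0, 0, 0, -0.111], [0, 0, 0, 0, 0, -0.111], [0, 0, 0, 0, 0, -0.111]],
])

```text
time: 20.72
tool_pos: [0.3563, -0.2907, 0.2465]
tool_rot: [3.139, -0.003, 2.459]
contact_force: [0.3, 0.2, 0.3]
opening: 0.04
grip_force: 0.0
```

tcp_steps([
  [[0, 0, 0.04, 0, 0, 0], [0, 0, 0.04, 0, 0, 0], [0, 0, 0.035, 0, 0, 0], [0, 0, 0.0, 0, 0, 0], [0, 0, 0, 0, 0, 0]],
])

```text
time: 21.13
tool_pos: [0.3558, -0.2895, 0.1309]
tool_rot: [3.138, -0.006, 2.454]
contact_force: [0.3, -0.1, 0.9]
opening: 0.0399
grip_force: 0.0
```

tcp_steps([
  [[0.0036, 0.0029, 0.02, 0, 0, 0], [0, 0, 0.02, 0, 0, 0], [0, 0, 0.02, 0, 0, 0], [0, 0, 0.012, 0, 0, 0], [0, 0, 0, 0, 0, 0], [0, 0, 0, 0, 0, 0]],
])

```text
time: 21.63
tool_pos: [0.3564, -0.2859, 0.0614]
tool_rot: [3.139, -0.0, 2.455]
contact_force: [0.2, -0.0, 0.3]
opening: 0.0396
grip_force: 0.0
```

tcp_steps([
  [[0, 0, 0, 0, 0, 0], [0, 0, 0, 0, 0, 0], [0, 0, 0, 0, 0, 0], [0, 0, 0, 0, 0, 0], [0, 0, 0, 0, 0, 0], [0, 0, 0, 0, 0, 0], [0, 0, 0, 0, 0, 0]],
], jaw=0.0, force=25)

```text
time: 22.22
tool_pos: [0.3555, -0.2846, 0.0598]
tool_rot: [3.138, -0.003, 2.455]
contact_force: [-0.9, 1.0, 2.3]
opening: 0.0142
grip_force: 25.0
```

tcp_steps([
  [[0, 0, -0.02, 0, 0, 0], [0, 0, -0.04, 0, 0, 0], [0, 0, -0.04, 0, 0, 0], [0, 0, -0.04, 0, 0, 0], [0, 0, -0.04, 0, 0, 0], [0, 0, -0.01, 0, 0, 0], [0, 0, 0, 0, 0, 0]],
])

```text
time: 22.8
tool_pos: [0.3565, -0.2865, 0.2529]
tool_rot: [3.14, 0.004, 2.455]
contact_force: [-0.5, -0.7, -1.2]
opening: 0.0136
grip_force: 25.0
```

tcp_steps([
  [[0, 0, 0, 0, 0, 0.111], [0, 0, 0, 0, 0, 0.111], [0, 0, 0, 0, 0, 0.111], [0, 0, 0, 0, 0, 0.111], [0, 0, 0, 0, 0, 0.111], [0, 0, 0, 0, 0, 0.111], [0, 0, 0, 0, 0, 0.111], [0, 0, 0, 0, 0, 0.111]],
])

```text
time: 23.47
tool_pos: [0.3548, -0.2846, 0.2475]
tool_rot: [-3.139, -0.007, 1.561]
contact_force: [0.5, -0.4, -2.4]
opening: 0.014
grip_force: 25.0
```

tcp_steps([
  [[0.0306, 0.0263, 0, 0, 0, 0], [0.0306, 0.0263, 0, 0, 0, 0], [0.0306, 0.0263, 0, 0, 0, 0], [0.0306, 0.0263, 0, 0, 0, 0], [0.0306, 0.0263, 0, 0, 0, 0], [0.0306, 0.0263, 0, 0, 0, 0], [0.0306, 0.0263, 0, 0, 0, 0], [0.0306, 0.0263, 0, 0, 0, 0]],
])

```text
time: 24.13
tool_pos: [0.567, -0.0394, 0.2482]
tool_rot: [-3.138, -0.005, 1.567]
contact_force: [1.0, -1.6, -1.2]
opening: 0.0141
grip_force: 25.0
```

tcp_steps([
  [[0, 0, 0, 0, 0, 0], [0, 0, 0.04, 0, 0, 0], [0, 0, 0.04, 0, 0, 0], [0, 0, 0, 0, 0, 0], [0, 0, 0, 0, 0, 0]],
])

```text
time: 24.55
tool_pos: [0.5649, -0.0407, 0.1678]
tool_rot: [-3.134, -0.006, 1.567]
contact_force: [0.8, -0.2, -1.2]
opening: 0.0138
grip_force: 25.0
```

tcp_steps([
  [[0, 0, 0.02, 0, 0, 0], [0, 0, 0.02, 0, 0, 0], [0, 0, 0.02, 0, 0, 0], [0, 0, 0.02, 0, 0, 0], [0, 0, 0.006, 0, 0, 0], [0, 0, 0.004, 0, 0, 0], [0, 0, 0.003, 0, 0, 0], [0, 0, 0, 0, 0, 0]],
])

```text
time: 25.22
tool_pos: [0.5676, -0.041, 0.0788]
tool_rot: [3.14, -0.004, 1.567]
contact_force: [0.4, 0.0, -1.5]
opening: 0.0138
grip_force: 25.0
```

tcp_steps([
  [[0, 0, 0.002, 0, 0, 0], [0, 0, 0, 0, 0, 0]],
])

```text
time: 25.38
tool_pos: [0.5674, -0.0408, 0.0765]
tool_rot: [3.14, -0.004, 1.567]
contact_force: [0.2, -0.6, -2.2]
opening: 0.014
grip_force: 25.0
```

tcp_steps([
  [[0, 0, 0.003, 0, 0, 0], [0, 0, 0.002, 0, 0, 0], [0, 0, 0, 0, 0, 0]],
])

```text
time: 25.63
tool_pos: [0.5674, -0.0407, 0.0727]
tool_rot: [3.14, -0.004, 1.567]
contact_force: [-4.5, 0.7, 12.7]
opening: 0.0135
grip_force: 25.0
```

tcp_steps([
  [[0, 0, 0, 0, 0, 0], [0, 0, 0, 0, 0, 0], [0, 0, 0, 0, 0, 0], [0, 0, 0, 0, 0, 0], [0, 0, -0.02, 0, 0, 0], [0, 0, -0.04, 0, 0, 0], [0, 0, -0.04, 0, 0, 0], [0, 0, -0.04, 0, 0, 0]],
], jaw=0.035)

```text
time: 26.3
tool_pos: [0.5664, -0.0412, 0.2118]
tool_rot: [-3.14, -0.004, 1.567]
contact_force: [1.2, -0.2, 0.1]
opening: 0.035
grip_force: 0.0
```

tcp_steps([
  [[0, 0, -0.04, 0, 0, 0], [-0.02, -0.036, 0, 0, 0, 0], [-0.02, -0.036, 0, 0, 0, 0], [-0.02, -0.036, 0, 0, 0, 0], [0, 0, 0, 0, 0, 0]],
])

```text
time: 26.72
tool_pos: [0.4531, -0.1025, 0.25]
tool_rot: [-3.137, -0.004, 1.565]
contact_force: [0.4, 0.3, -0.6]
opening: 0.0353
grip_force: 0.0
```

Run:
```python
from meas import *
c=cam("top");cases(c)
```

```text
px [397.3 224.3] lid [ 471.2 -406.9] [99.6 49.2] 1.3 ridge (array([ 470. , -405.5]), array([17.1, 28.6]), 88.4)
px [397.  183.2] lid [ 579.7 -412.3] [47.5 47.5] 88.9 ridge (array([ 577.6, -410.4]), array([15.7, 14.9]), 88.9)
px [349.2 181.6] lid [ 586.5 -286.6] [47.1 47.3] 42.8 ridge (array([ 583.8, -285.6]), array([14.9, 14.7]), 15.9)
```

tcp_steps([
  [[-0.038, 0.0022, 0, 0, 0, 0], [-0.038, 0.0022, 0, 0, 0, 0], [-0.038, 0.0022, 0, 0, 0, 0], [-0.038, 0.0022, 0, 0, 0, 0], [-0.038, 0.0022, 0, 0, 0, 0], [-0.038, 0.0022, 0, 0, 0, 0], [-0.038, 0.0022, 0, 0, 0, 0], [-0.038, 0.0022, 0, 0, 0, 0]],
], jaw=0.04)

```text
time: 27.43
tool_pos: [0.4757, -0.4069, 0.2487]
tool_rot: [3.141, -0.004, 1.567]
contact_force: [0.9, 0.1, 0.3]
opening: 0.0398
grip_force: 0.0
```

tcp_steps([
  [[0, 0, 0, 0, 0, 0.12], [0, 0, 0, 0, 0, 0.12], [0, 0, 0, 0, 0, 0.12], [0, 0, 0, 0, 0, 0.12], [0, 0, 0, 0, 0, 0.12], [0, 0, 0, 0, 0, 0.12], [0, 0, 0, 0, 0, 0.12], [0, 0, 0, 0, 0, 0.12]],
])

```text
time: 28.1
tool_pos: [0.476, -0.405, 0.2486]
tool_rot: [-3.138, -0.003, 0.601]
contact_force: [0.7, -0.1, 0.2]
opening: 0.0398
grip_force: 0.0
```

tcp_steps([
  [[0, 0, 0, 0, 0, 0.12], [0, 0, 0, 0, 0, 0.12], [0, 0, 0, 0, 0, 0.12], [0, 0, 0, 0, 0, 0.12], [0, 0, 0, 0, 0, 0.117], [0, 0, 0.04, 0, 0, 0], [0, 0, 0.04, 0, 0, 0], [0, 0, 0, 0, 0, 0]],
])

```text
time: 28.77
tool_pos: [0.4729, -0.4015, 0.161]
tool_rot: [-3.127, 0.009, 0.01]
contact_force: [-1.9, 1.5, -1.7]
opening: 0.0403
grip_force: 0.0
```

tcp_steps([
  [[0, 0, 0.04, 0, 0, 0], [0, 0, 0, 0, 0, 0]],
])

```text
time: 28.93
tool_pos: [0.4737, -0.4025, 0.1244]
tool_rot: [-3.13, 0.006, 0.01]
contact_force: [-1.5, 1.0, -0.7]
opening: 0.0396
grip_force: 0.0
```

tcp_steps([
  [[-0.002, 0.002, 0.02, 0, 0, 0], [-0.001, 0.002, 0.02, 0, 0, 0], [0, 0, 0.02, 0, 0, 0], [0, 0, 0.005, 0, 0, 0], [0, 0, 0, 0, 0, 0], [0, 0, 0, 0, 0, 0]],
])

```text
time: 29.43
tool_pos: [0.473, -0.409, 0.0661]
tool_rot: [-3.139, -0.001, 0.01]
contact_force: [1.0, 0.2, 0.2]
opening: 0.0401
grip_force: 0.0
```

tcp_steps([
  [[0, 0, 0, 0, 0, 0], [0, 0, 0, 0, 0, 0], [0, 0, 0, 0, 0, 0], [0, 0, 0, 0, 0, 0], [0, 0, 0, 0, 0, 0], [0, 0, 0, 0, 0, 0], [0, 0, 0, 0, 0, 0]],
], jaw=0.0, force=25)

```text
time: 30.02
tool_pos: [0.4722, -0.4085, 0.0647]
tool_rot: [-3.138, -0.001, 0.01]
contact_force: [-0.6, 1.2, 4.5]
opening: 0.0137
grip_force: 25.0
```

tcp_steps([
  [[0, 0, -0.02, 0, 0, 0], [0, 0, -0.04, 0, 0, 0], [0, 0, -0.04, 0, 0, 0], [0, 0, -0.04, 0, 0, 0], [0, 0, -0.04, 0, 0, 0], [0, 0, -0.01, 0, 0, -0.12], [0, 0, 0, 0, 0, -0.12], [0, 0, 0, 0, 0, -0.12]],
])

```text
time: 30.68
tool_pos: [0.4722, -0.4092, 0.2552]
tool_rot: [-3.139, -0.002, 0.376]
contact_force: [-0.6, 0.6, -2.8]
opening: 0.0138
grip_force: 25.0
```

tcp_steps([
  [[0, 0, 0, 0, 0, -0.12], [0, 0, 0, 0, 0, -0.12], [0, 0, 0, 0, 0, -0.12], [0, 0, 0, 0, 0, -0.12], [0, 0, 0, 0, 0, -0.12], [0, 0, 0, 0, 0, -0.12], [0, 0, 0, 0, 0, -0.12], [0, 0, 0, 0, 0, -0.12]],
])

```text
time: 31.35
tool_pos: [0.4718, -0.4089, 0.2533]
tool_rot: [-3.139, -0.005, 1.336]
contact_force: [-0.7, -0.3, -1.2]
opening: 0.0136
grip_force: 25.0
```

tcp_steps([
  [[0, 0, 0, 0, 0, -0.12], [0, 0, 0, 0, 0, -0.12], [0.0359, 0.0133, 0, 0, 0, 0], [0.0359, 0.0133, 0, 0, 0, 0], [0.0359, 0.0133, 0, 0, 0, 0], [0.0359, 0.0133, 0, 0, 0, 0], [0.0359, 0.0133, 0, 0, 0, 0], [0.0359, 0.0133, 0, 0, 0, 0]],
])

```text
time: 32.02
tool_pos: [0.5521, -0.192, 0.2545]
tool_rot: [-3.141, -0.005, 1.569]
contact_force: [-0.1, -0.5, -1.3]
opening: 0.014
grip_force: 25.0
```

tcp_steps([
  [[0.0359, 0.0133, 0, 0, 0, 0], [0.0359, 0.0133, 0, 0, 0, 0], [0.0359, 0.0133, 0, 0, 0, 0], [0.0359, 0.0133, 0, 0, 0, 0], [0.0359, 0.0133, 0, 0, 0, 0], [0, 0, 0, 0, 0, 0], [0, 0, 0, 0, 0, 0]],
])

```text
time: 32.6
tool_pos: [0.6188, -0.0122, 0.2548]
tool_rot: [-3.14, -0.004, 1.574]
contact_force: [-0.1, -0.6, -1.9]
opening: 0.0138
grip_force: 25.0
```

tcp_steps([
  [[-0.001, 0, 0.04, 0, 0, 0], [0, 0, 0.04, 0, 0, 0], [0, 0, 0.03, 0, 0, 0], [0, 0, 0.02, 0, 0, 0], [0, 0, 0.02, 0, 0, 0], [0, 0, 0.014, 0, 0, 0], [0, 0, 0.005, 0, 0, 0], [0, 0, 0, 0, 0, 0]],
])

```text
time: 33.27
tool_pos: [0.6176, -0.0158, 0.0852]
tool_rot: [-3.138, -0.004, 1.568]
contact_force: [-0.1, -0.4, -0.9]
opening: 0.0137
grip_force: 25.0
```

tcp_steps([
  [[0, 0, 0.002, 0, 0, 0], [0, 0, 0, 0, 0, 0]],
])

```text
time: 33.43
tool_pos: [0.6193, -0.0153, 0.0857]
tool_rot: [3.14, -0.004, 1.569]
contact_force: [-0.2, -0.4, -1.4]
opening: 0.0137
grip_force: 25.0
```

tcp_steps([
  [[0.001, 0, 0.003, 0, 0, 0], [0, 0, 0.002, 0, 0, 0], [0, 0, 0, 0, 0, 0]],
])

```text
time: 33.68
tool_pos: [0.6187, -0.0136, 0.0798]
tool_rot: [3.141, -0.004, 1.57]
contact_force: [-1.1, -0.9, -1.3]
opening: 0.0139
grip_force: 25.0
```

tcp_steps([
  [[0, 0, 0.002, 0, 0, 0], [0, 0, 0, 0, 0, 0]],
])

```text
time: 33.85
tool_pos: [0.6189, -0.0136, 0.0778]
tool_rot: [3.141, -0.004, 1.57]
contact_force: [0.8, -0.1, -2.0]
opening: 0.0133
grip_force: 25.0
```

tcp_steps([
  [[0, 0, 0.002, 0, 0, 0], [0, 0, 0, 0, 0, 0]],
])

```text
time: 34.02
tool_pos: [0.619, -0.0136, 0.0777]
tool_rot: [3.14, -0.004, 1.57]
contact_force: [-5.1, -0.1, 10.8]
opening: 0.0137
grip_force: 25.0
```

tcp_steps([
  [[0, 0, 0, 0, 0, 0], [0, 0, 0, 0, 0, 0], [0, 0, 0, 0, 0, 0], [0, 0, 0, 0, 0, 0], [0, 0, -0.02, 0, 0, 0], [0, 0, -0.04, 0, 0, 0], [0, 0, -0.04, 0, 0, 0], [0, 0, -0.04, 0, 0, 0]],
], jaw=0.035)

```text
time: 34.68
tool_pos: [0.6183, -0.0142, 0.2169]
tool_rot: [-3.14, -0.004, 1.57]
contact_force: [0.7, -1.1, -0.2]
opening: 0.0352
grip_force: 0.0
```

tcp_steps([
  [[0, 0, -0.03, 0, 0, 0], [-0.0174, -0.0326, 0, 0, 0, 0], [-0.0174, -0.0326, 0, 0, 0, 0], [-0.0174, -0.0326, 0, 0, 0, 0], [-0.0174, -0.0326, 0, 0, 0, 0], [-0.0174, -0.0326, 0, 0, 0, 0], [0, 0, 0, 0, 0, 0]],
], jaw=0.04)

```text
time: 35.27
tool_pos: [0.4507, -0.1026, 0.2452]
tool_rot: [-3.138, -0.004, 1.568]
contact_force: [0.6, -0.7, 0.0]
opening: 0.0402
grip_force: 0.0
```

Run:
```python
from meas import *
c=cam("top");cases(c)
c=cam("scene");crop(c["image"],200,190,400,340,4,"pics/g7.png")
```

```text
px [397.1 183.2] lid [ 579.7 -412.3] [47.5 47.5] 88.9 ridge (array([ 577.6, -410.4]), array([15.7, 14.9]), 88.9)
px [349.2 181.5] lid [ 586.5 -286.5] [47.3 47.3] 42.6 ridge (array([ 583.3, -286.6]), array([13.8, 15.9]), 42.7)
```

View pics/g7.png

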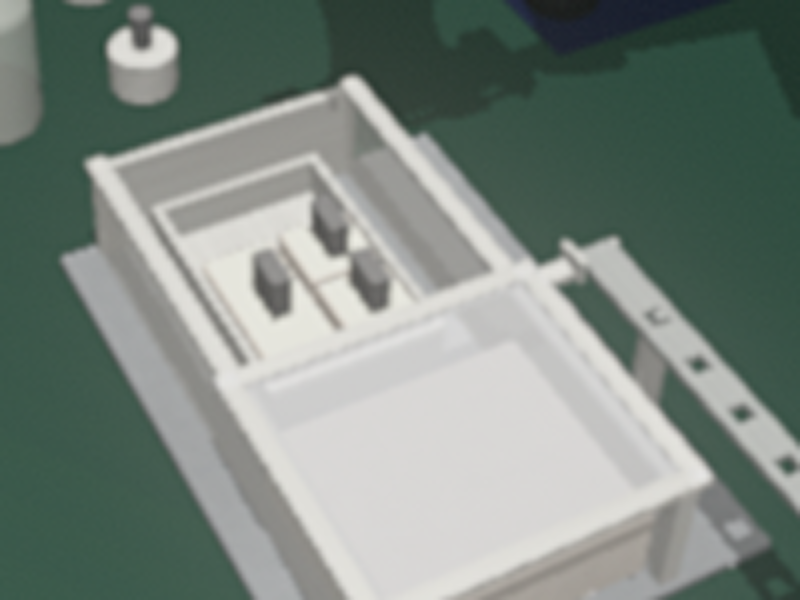

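The long case and both squares sit flat in the tray. Now the far round one at (579,-412).

tcp_steps([
  [[-0.0343, 0.0142, 0, 0, 0, 0], [-0.0343, 0.0142, 0, 0, 0, 0], [-0.0343, 0.0142, 0, 0, 0, 0], [-0.0343, 0.0142, 0, 0, 0, 0], [-0.0343, 0.0142, 0, 0, 0, 0], [-0.0343, 0.0142, 0, 0, 0, 0], [-0.0343, 0.0142, 0, 0, 0, 0], [-0.0343, 0.0142, 0, 0, 0, 0]],
])

```text
time: 36.03
tool_pos: [0.5708, -0.3769, 0.2436]
tool_rot: [3.141, -0.004, 1.571]
contact_force: [0.7, -0.3, 0.0]
opening: 0.0403
grip_force: 0.0
```

tcp_steps([
  [[-0.0343, 0.0142, 0, 0, 0, 0], [0, 0, 0.04, 0, 0, 0], [0, 0, 0.04, 0, 0, 0], [0, 0, 0.03, 0, 0, 0], [0, 0, 0, 0, 0, 0], [0, 0, 0, 0, 0, 0], [0, 0, 0, 0, 0, 0]],
])

```text
time: 36.62
tool_pos: [0.5848, -0.4099, 0.1363]
tool_rot: [3.139, -0.002, 1.571]
contact_force: [-0.1, 0.3, 1.2]
opening: 0.04
grip_force: 0.0
```

Correct (-5 mm x, -2 mm y) and descend.

tcp_steps([
  [[-0.002, -0.005, 0.02, 0, 0, 0], [0, 0, 0.02, 0, 0, 0], [0, 0, 0.02, 0, 0, 0], [0, 0, 0.016, 0, 0, 0], [0, 0, 0, 0, 0, 0], [0, 0, 0, 0, 0, 0]],
])

```text
time: 37.12
tool_pos: [0.5793, -0.4118, 0.0604]
tool_rot: [3.139, -0.002, 1.57]
contact_force: [0.7, 0.9, 0.6]
opening: 0.0397
grip_force: 0.0
```

tcp_steps([
  [[0, 0, 0, 0, 0, 0], [0, 0, 0, 0, 0, 0], [0, 0, 0, 0, 0, 0], [0, 0, 0, 0, 0, 0], [0, 0, 0, 0, 0, 0], [0, 0, 0, 0, 0, 0], [0, 0, 0, 0, 0, 0]],
], jaw=0.0, force=25)

```text
time: 37.7
tool_pos: [0.5787, -0.4116, 0.0592]
tool_rot: [3.14, -0.003, 1.57]
contact_force: [0.6, 0.3, 5.2]
opening: 0.0154
grip_force: 25.0
```

tcp_steps([
  [[0, 0, -0.02, 0, 0, 0], [0, 0, -0.04, 0, 0, 0], [0, 0, -0.04, 0, 0, 0], [0, 0, -0.04, 0, 0, 0], [0, 0, -0.04, 0, 0, 0], [0, 0, -0.02, 0, 0, 0], [0, 0, 0, 0, 0, 0]],
])

```text
time: 38.28
tool_pos: [0.5793, -0.4132, 0.2646]
tool_rot: [3.134, 0.003, 1.57]
contact_force: [0.7, 0.2, -1.4]
opening: 0.0153
grip_force: 25.0
```

tcp_steps([
  [[0.04, 0.005, 0, 0, 0, 0], [0.04, 0.005, 0, 0, 0, 0], [0.04, 0.005, 0, 0, 0, 0], [0.04, 0.005, 0, 0, 0, 0], [0.04, 0.005, 0, 0, 0, 0], [0.04, 0.005, 0, 0, 0, 0], [0.04, 0.005, 0, 0, 0, 0], [0.04, 0.005, 0, 0, 0, 0]],
])

```text
time: 38.95
tool_pos: [0.6175, -0.09, 0.2574]
tool_rot: [-3.138, -0.005, 1.57]
contact_force: [1.2, -1.1, -1.7]
opening: 0.0151
grip_force: 25.0
```

tcp_steps([
  [[0, 0, 0, 0, 0, 0], [0, 0, 0.04, 0, 0, 0], [0, 0, 0.04, 0, 0, 0], [0, 0, 0.03, 0, 0, 0], [0, 0, 0.02, 0, 0, 0], [0, 0, 0.02, 0, 0, 0], [0, 0, 0, 0, 0, 0], [0, 0, 0, 0, 0, 0]],
])

```text
time: 39.62
tool_pos: [0.6171, -0.0913, 0.1075]
tool_rot: [-3.137, -0.005, 1.57]
contact_force: [-0.1, 0.6, -1.3]
opening: 0.0153
grip_force: 25.0
```

tcp_steps([
  [[0, 0.001, 0.015, 0, 0, 0], [0, 0, 0.012, 0, 0, 0], [0, 0, 0.004, 0, 0, 0], [0, 0, 0, 0, 0, 0], [0, 0, 0, 0, 0, 0]],
])

```text
time: 40.03
tool_pos: [0.6199, -0.0915, 0.0793]
tool_rot: [3.14, -0.004, 1.57]
contact_force: [-0.5, -0.0, -1.0]
opening: 0.0153
grip_force: 25.0
```

tcp_steps([
  [[0, 0, 0.003, 0, 0, 0], [0, 0, 0, 0, 0, 0]],
])

```text
time: 40.2
tool_pos: [0.6195, -0.0914, 0.0754]
tool_rot: [3.141, -0.004, 1.57]
contact_force: [0.0, -0.1, -2.4]
opening: 0.0155
grip_force: 25.0
```

tcp_steps([
  [[0, 0, 0.003, 0, 0, 0], [0, 0, 0.0015, 0, 0, 0], [0, 0, 0, 0, 0, 0]],
])

```text
time: 40.45
tool_pos: [0.6192, -0.0912, 0.0704]
tool_rot: [-3.141, -0.004, 1.57]
contact_force: [0.0, 0.0, -1.6]
opening: 0.0153
grip_force: 25.0
```

tcp_steps([
  [[0, 0, 0, 0, 0, 0], [0, 0, 0, 0, 0, 0], [0, 0, 0, 0, 0, 0], [0, 0, 0, 0, 0, 0], [0, 0, -0.02, 0, 0, 0], [0, 0, -0.04, 0, 0, 0], [0, 0, -0.04, 0, 0, 0], [0, 0, -0.04, 0, 0, 0]],
], jaw=0.035)

```text
time: 41.12
tool_pos: [0.6191, -0.0918, 0.2125]
tool_rot: [-3.141, -0.004, 1.57]
contact_force: [2.0, -0.2, 0.0]
opening: 0.0348
grip_force: 0.0
```

tcp_steps([
  [[0, 0, -0.03, 0, 0, 0], [-0.002, -0.0332, 0, 0, 0, 0], [-0.002, -0.0332, 0, 0, 0, 0], [-0.002, -0.0332, 0, 0, 0, 0], [-0.002, -0.0332, 0, 0, 0, 0], [-0.002, -0.0332, 0, 0, 0, 0], [0, 0, 0, 0, 0, 0]],
], jaw=0.04)

```text
time: 41.7
tool_pos: [0.448, -0.1011, 0.2408]
tool_rot: [-3.137, -0.005, 1.569]
contact_force: [0.4, 0.3, -0.4]
opening: 0.04
grip_force: 0.0
```

Run:
```python
from meas import *
c=cam("top");cases(c)
```

```text
px [349.2 181.6] lid [ 586.5 -286.5] [47.3 47.3] 42.6 ridge (array([ 584.6, -286. ]), array([14.3, 15.4]), 88.9)
```

tcp_steps([
  [[-0.031, 0.023, 0, 0, 0, 0], [-0.031, 0.023, 0, 0, 0, 0], [-0.031, 0.023, 0, 0, 0, 0], [-0.031, 0.023, 0, 0, 0, 0], [-0.031, 0.023, 0, 0, 0, 0], [-0.031, 0.023, 0, 0, 0, 0], [0, 0, 0, 0, 0, 0.12], [0, 0, 0, 0, 0, 0.12]],
])

```text
time: 42.42
tool_pos: [0.5928, -0.2901, 0.2379]
tool_rot: [-3.14, -0.004, 1.323]
contact_force: [-0.0, -0.1, -0.6]
opening: 0.0402
grip_force: 0.0
```

tcp_steps([
  [[0, 0, 0, 0, 0, 0.12], [0, 0, 0, 0, 0, 0.12], [0, 0, 0, 0, 0, 0.12], [0, 0, 0, 0, 0, 0.12], [0, 0, 0, 0, 0, 0.12], [0, 0, 0, 0, 0, 0.12], [0, 0, 0, 0, 0, 0.12], [0, 0, 0, 0, 0, 0.12]],
])

```text
time: 43.08
tool_pos: [0.5923, -0.2882, 0.24]
tool_rot: [-3.138, -0.002, 0.364]
contact_force: [-0.2, -0.4, 0.0]
opening: 0.0402
grip_force: 0.0
```

tcp_steps([
  [[0, 0, 0, 0, 0, 0.12], [0, 0, 0, 0, 0, 0.12], [0, 0, 0, 0, 0, 0.12], [0, 0, 0.04, 0, 0, 0], [0, 0, 0.04, 0, 0, 0], [0, 0, 0.03, 0, 0, 0], [0, 0, 0, 0, 0, 0], [0, 0, 0, 0, 0, 0]],
])

```text
time: 43.75
tool_pos: [0.5915, -0.2873, 0.129]
tool_rot: [-3.136, 0.002, 0.01]
contact_force: [1.1, -0.9, 0.4]
opening: 0.0396
grip_force: 0.0
```

Correct x by -5 mm and descend 70 mm.

tcp_steps([
  [[-0.0052, -0.0005, 0.02, 0, 0, 0], [0, 0, 0.02, 0, 0, 0], [0, 0, 0.02, 0, 0, 0], [0, 0, 0.010, 0, 0, 0], [0, 0, 0, 0, 0, 0], [0, 0, 0, 0, 0, 0]],
])

```text
time: 44.25
tool_pos: [0.5873, -0.2874, 0.0619]
tool_rot: [-3.139, -0.002, 0.01]
contact_force: [0.3, 0.8, 0.3]
opening: 0.0402
grip_force: 0.0
```

tcp_steps([
  [[0, 0, 0, 0, 0, 0], [0, 0, 0, 0, 0, 0], [0, 0, 0, 0, 0, 0], [0, 0, 0, 0, 0, 0], [0, 0, 0, 0, 0, 0], [0, 0, 0, 0, 0, 0], [0, 0, 0, 0, 0, 0]],
], jaw=0.0, force=25)

```text
time: 44.83
tool_pos: [0.5864, -0.287, 0.0609]
tool_rot: [-3.138, -0.001, 0.01]
contact_force: [-0.8, -0.2, 4.6]
opening: 0.0148
grip_force: 25.0
```

tcp_steps([
  [[0, 0, -0.02, 0, 0, 0], [0, 0, -0.04, 0, 0, 0], [0, 0, -0.04, 0, 0, 0], [0, 0, -0.04, 0, 0, 0], [0, 0, -0.04, 0, 0, 0], [0, 0, -0.01, 0, 0, -0.12], [0, 0, 0, 0, 0, -0.12], [0, 0, 0, 0, 0, -0.12]],
])

```text
time: 45.5
tool_pos: [0.5862, -0.2876, 0.2512]
tool_rot: [-3.139, -0.002, 0.376]
contact_force: [-0.2, -0.6, -1.0]
opening: 0.0151
grip_force: 25.0
```

tcp_steps([
  [[0, 0, 0, 0, 0, -0.12], [0, 0, 0, 0, 0, -0.12], [0, 0, 0, 0, 0, -0.12], [0, 0, 0, 0, 0, -0.12], [0, 0, 0, 0, 0, -0.12], [0, 0, 0, 0, 0, -0.12], [0, 0, 0, 0, 0, -0.12], [0, 0, 0, 0, 0, -0.12]],
])

```text
time: 46.17
tool_pos: [0.5858, -0.2874, 0.2493]
tool_rot: [-3.139, -0.005, 1.336]
contact_force: [0.4, -0.1, -0.5]
opening: 0.0149
grip_force: 25.0
```

tcp_steps([
  [[0, 0, 0, 0, 0, -0.12], [0, 0, 0, 0, 0, -0.12], [0.0388, -0.0042, 0, 0, 0, 0], [0.0388, -0.0042, 0, 0, 0, 0], [0.0388, -0.0042, 0, 0, 0, 0], [0.0388, -0.0042, 0, 0, 0, 0], [0.0388, -0.0042, 0, 0, 0, 0], [0, 0, 0, 0, 0, 0]],
])

```text
time: 46.83
tool_pos: [0.564, -0.0868, 0.2508]
tool_rot: [-3.14, -0.008, 1.575]
contact_force: [0.6, -0.6, -1.7]
opening: 0.0152
grip_force: 25.0
```

tcp_steps([
  [[0, 0, 0, 0, 0, 0], [0, 0, 0.04, 0, 0, 0], [0, 0, 0.04, 0, 0, 0], [0, 0, 0.03, 0, 0, 0], [0, 0, 0.02, 0, 0, 0], [0, 0, 0.015, 0, 0, 0], [0, 0, 0, 0, 0, 0], [0, 0, 0, 0, 0, 0]],
])

```text
time: 47.5
tool_pos: [0.565, -0.094, 0.1052]
tool_rot: [-3.14, -0.004, 1.569]
contact_force: [0.6, 0.2, -1.2]
opening: 0.0152
grip_force: 25.0
```

tcp_steps([
  [[0, 0.001, 0.013, 0, 0, 0], [0, 0, 0.01, 0, 0, 0], [0, 0, 0.004, 0, 0, 0], [0, 0, 0, 0, 0, 0], [0, 0, 0, 0, 0, 0]],
])

```text
time: 47.92
tool_pos: [0.5664, -0.093, 0.0794]
tool_rot: [3.141, -0.004, 1.57]
contact_force: [0.3, -0.5, -1.3]
opening: 0.0154
grip_force: 25.0
```

tcp_steps([
  [[0, 0, 0.003, 0, 0, 0], [0, 0, 0, 0, 0, 0]],
])

```text
time: 48.08
tool_pos: [0.5664, -0.0929, 0.0762]
tool_rot: [3.141, -0.004, 1.57]
contact_force: [-0.4, 0.6, -2.0]
opening: 0.015
grip_force: 25.0
```

tcp_steps([
  [[0, 0, 0.003, 0, 0, 0], [0, 0, 0.001, 0, 0, 0], [0, 0, 0, 0, 0, 0]],
])

```text
time: 48.33
tool_pos: [0.5671, -0.0928, 0.0738]
tool_rot: [3.139, -0.003, 1.57]
contact_force: [-2.2, 1.7, 9.9]
opening: 0.0152
grip_force: 25.0
```

tcp_steps([
  [[0, 0, 0, 0, 0, 0], [0, 0, 0, 0, 0, 0], [0, 0, 0, 0, 0, 0], [0, 0, 0, 0, 0, 0], [0, 0, -0.02, 0, 0, 0], [0, 0, -0.04, 0, 0, 0], [0, 0, -0.04, 0, 0, 0], [0, 0, -0.04, 0, 0, 0]],
], jaw=0.035)

```text
time: 49.0
tool_pos: [0.5658, -0.0933, 0.2131]
tool_rot: [-3.14, -0.005, 1.57]
contact_force: [1.2, -0.4, 0.0]
opening: 0.0347
grip_force: 0.0
```

tcp_steps([
  [[0, 0, -0.03, 0, 0, 0], [0.0383, -0.0091, 0, 0, 0, 0], [0.0383, -0.0091, 0, 0, 0, 0], [0.0383, -0.0091, 0, 0, 0, 0], [0.0383, -0.0091, 0, 0, 0, 0], [0.0383, -0.0091, 0, 0, 0, 0], [0.0383, -0.0091, 0, 0, 0, 0], [0.0383, -0.0091, 0, 0, 0, 0]],
], jaw=0.05)

```text
time: 49.67
tool_pos: [0.502, 0.1763, 0.243]
tool_rot: [-3.142, -0.004, 1.57]
contact_force: [0.3, -0.6, 0.3]
opening: 0.05
grip_force: 0.0
```

tcp_steps([
  [[0.0383, -0.0091, 0, 0, 0, 0], [0.0383, -0.0091, 0, 0, 0, 0], [0.0383, -0.0091, 0, 0, 0, 0], [0.0383, -0.0091, 0, 0, 0, 0], [0.0383, -0.0091, 0, 0, 0, 0], [0, 0, 0, 0, 0, 0], [0, 0, 0, 0, 0, 0]],
])

```text
time: 50.25
tool_pos: [0.4565, 0.3678, 0.2432]
tool_rot: [-3.141, -0.004, 1.574]
contact_force: [-0.3, -0.5, 0.4]
opening: 0.0497
grip_force: 0.0
```

Run:
```python
from h import *
a=cam("scene")["image"][190:340,200:400];b=cam("top")["image"][120:270,110:310]
cv2.imwrite("pics/g8.png",cv2.resize(np.hstack([a,b])[:,:,::-1],(800,300),interpolation=cv2.INTER_CUBIC))
```

```text
(no output)
```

View pics/g8.png

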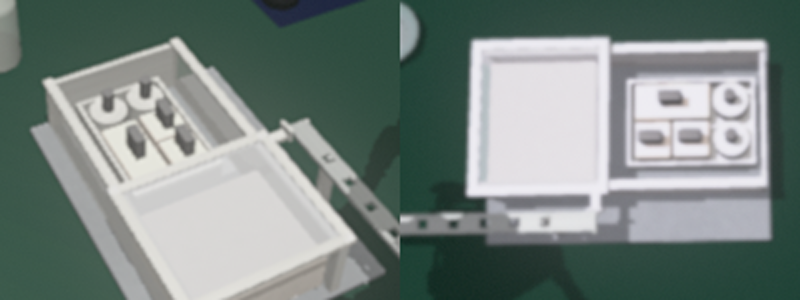

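All five stand flat in the tray (right panel, 630–755 × 80–165). Now I'll take the grip again.

tcp_steps([
  [[0, 0, 0.04, 0, 0, 0], [0, 0, 0.04, 0, 0, 0], [0, 0, 0.02, 0, 0, 0], [0, 0, 0.015, 0, 0, 0], [0, 0, 0.006, 0, 0, 0], [0, 0, 0, 0, 0, 0], [0, 0, 0, 0, 0, 0]],
])

```text
time: 50.93
tool_pos: [0.4584, 0.366, 0.1237]
tool_rot: [3.141, -0.005, 1.568]
contact_force: [-0.2, -0.9, 1.1]
opening: 0.0497
grip_force: 0.0
```

tcp_steps([
  [[0, 0, 0, 0, 0, 0], [0, 0, 0, 0, 0, 0], [0, 0, 0, 0, 0, 0], [0, 0, 0, 0, 0, 0], [0, 0, 0, 0, 0, 0], [0, 0, 0, 0, 0, 0], [0, 0, 0, 0, 0, 0], [0, 0, 0, 0, 0, 0]],
], jaw=0.0, force=40)

```text
time: 51.6
tool_pos: [0.4572, 0.3668, 0.123]
tool_rot: [-3.141, -0.004, 1.57]
contact_force: [-2.8, 0.0, 2.0]
opening: 0.0158
grip_force: 40.0
```

tcp_steps([
  [[-0.0024, 0, -0.0202, 0, 0.07, 0], [-0.0024, 0, -0.0202, 0, 0.07, 0], [-0.0024, 0, -0.0202, 0, 0.07, 0], [-0.0024, 0, -0.0202, 0, 0.07, 0], [-0.0024, 0, -0.0202, 0, 0.07, 0], [0, 0, 0, 0, 0, 0], [0, 0, 0, 0, 0, 0]],
])

```text
time: 52.18
tool_pos: [0.4571, 0.3381, 0.2205]
tool_rot: [-3.14, -0.352, 1.568]
contact_force: [-0.7, -6.0, -3.2]
opening: 0.0156
grip_force: 40.0
```

tcp_steps([
  [[-0.01503, 0, -0.00549, 0, 0, 0], [-0.01503, 0, -0.00549, 0, 0, 0], [-0.01503, 0, -0.00549, 0, 0, 0], [-0.01503, 0, -0.00549, 0, 0, 0], [-0.01503, 0, -0.00549, 0, 0, 0], [-0.01503, 0, -0.00549, 0, 0, 0], [-0.01503, 0, -0.00549, 0, 0, 0], [0, 0, 0, 0, 0, 0]],
])

```text
time: 52.85
tool_pos: [0.457, 0.2254, 0.2192]
tool_rot: [-3.14, -0.351, 1.568]
contact_force: [-2.4, -4.4, -2.2]
opening: 0.0157
grip_force: 40.0
```

tcp_steps([
  [[0, 0, 0, 0, 0, 0], [0, 0, 0, 0, 0, 0]],
])

```text
time: 53.02
tool_pos: [0.457, 0.2274, 0.2195]
tool_rot: [-3.14, -0.352, 1.569]
contact_force: [-2.4, -5.1, -2.5]
opening: 0.0154
grip_force: 40.0
```

tcp_steps([
  [[0.0008, 0, 0.0145, 0, -0.05, 0], [0.0008, 0, 0.0145, 0, -0.05, 0], [0.0008, 0, 0.0145, 0, -0.05, 0], [0.0008, 0, 0.0145, 0, -0.05, 0], [0.0008, 0, 0.0145, 0, -0.05, 0], [0, 0, 0, 0, 0, 0], [0, 0, 0, 0, 0, 0]],
])

```text
time: 53.6
tool_pos: [0.457, 0.251, 0.1508]
tool_rot: [-3.14, -0.105, 1.572]
contact_force: [-1.0, -2.6, 0.0]
opening: 0.0155
grip_force: 40.0
```

Run:
```python
from h import *
o=robot.observe();print(o["tool_pos"])
c=cam("top");print("peg",(proj(c,[.457,.1375,.106])-[150,205]+.5)*8-.5,"base of peg",(proj(c,[.457,.1375,.01])-[150,205]+.5)*8-.5, "cover edge exp",(proj(c,[.48,.0475-.175+.076,.092])-[150,205]+.5)*8-.5,(proj(c,[.48,.0475+.076,.092])-[150,205]+.5)*8-.5)
crop(c["image"],150,205,250,245,8,"pics/t9.png")
```

```text
[0.45699663 0.25104237 0.15080606]
peg [250.45162012 206.32985499] base of peg [322.60173757 233.05624061] cover edge exp [871.98475023 125.53326889] [308.15962751 135.75382643]
```

View pics/t9.png

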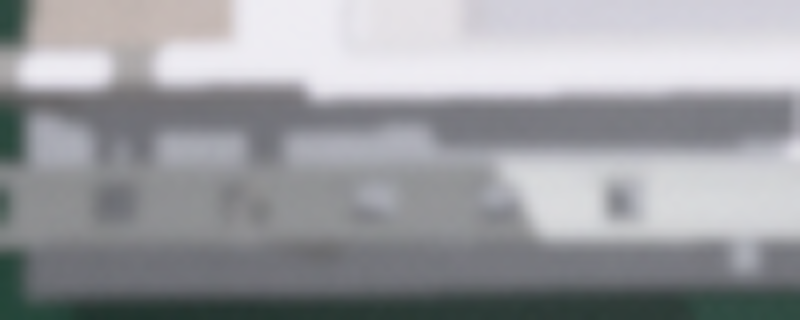

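Hole 3 (crop about 246, spacing 126 px from holes 4 to 6) has the peg in it with gaps on both sides. I'll lower the rest.

tcp_steps([
  [[0.0006, 0, 0.0098, 0, -0.035, 0], [0.0006, 0, 0.0098, 0, -0.035, 0], [0, 0, 0, 0, 0, 0]],
])

```text
time: 53.9
tool_pos: [0.457, 0.2532, 0.1312]
tool_rot: [-3.14, -0.033, 1.57]
contact_force: [-1.3, -4.1, -0.1]
opening: 0.0158
grip_force: 40.0
```

tcp_steps([
  [[0.0006, 0, 0.008, 0, -0.033, 0], [0, 0, 0, 0, 0, 0]],
])

```text
time: 54.07
tool_pos: [0.4571, 0.254, 0.1236]
tool_rot: [-3.14, -0.002, 1.57]
contact_force: [-3.2, -4.0, -1.7]
opening: 0.0154
grip_force: 40.0
```

Level at the same height as when gripped. I'll release, rise and check.

tcp_steps([
  [[0, 0, 0, 0, 0, 0], [0, 0, 0, 0, 0, 0], [0, 0, 0, 0, 0, 0], [0, 0, 0, 0, 0, 0], [0, 0, 0, 0, 0, 0], [0, 0, 0, 0, 0, 0]],
], jaw=0.05)

```text
time: 54.57
tool_pos: [0.4576, 0.2543, 0.1241]
tool_rot: [3.141, -0.002, 1.57]
contact_force: [0.0, -0.8, 0.2]
opening: 0.0484
grip_force: 0.0
```

tcp_steps([
  [[0, 0, -0.02, 0, 0, 0], [0, 0, -0.04, 0, 0, 0], [0, 0, -0.04, 0, 0, 0], [0, 0, -0.03, 0, 0, 0], [0.035, -0.01, 0, 0, 0, 0], [0.035, -0.01, 0, 0, 0, 0], [0.035, -0.01, 0, 0, 0, 0], [0, 0, 0, 0, 0, 0]],
])

```text
time: 55.23
tool_pos: [0.4254, 0.364, 0.2541]
tool_rot: [-3.141, -0.004, 1.574]
contact_force: [-0.3, -0.6, -0.6]
opening: 0.0497
grip_force: 0.0
```

tcp_steps([
  [[0, 0, 0, 0, 0, 0], [0, 0, 0, 0, 0, 0], [0, 0, 0, 0, 0, 0], [0, 0, 0, 0, 0, 0]],
])

```text
time: 55.57
tool_pos: [0.428, 0.358, 0.2539]
tool_rot: [-3.142, -0.001, 1.568]
contact_force: [0.8, -0.4, 0.4]
opening: 0.0499
grip_force: 0.0
```

Run:
```python
from h import *
a=cam("scene")["image"][190:340,220:420];c=cam("top");b=c["image"][120:270,110:310]
print("grip exp top px",(proj(c,[.457,.2525,.126])-[110,120])*2+[400,0])
cv2.imwrite("pics/g10.png",cv2.resize(np.hstack([a,b])[:,:,::-1],(800,300),interpolation=cv2.INTER_CUBIC))
```

```text
grip exp top px [441.91310611 220.87648439]
```

View pics/g10.png

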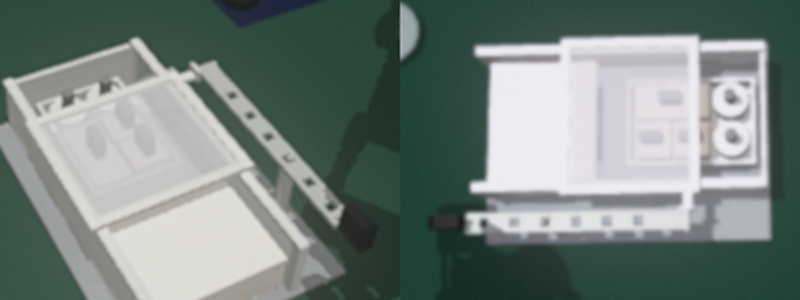

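The stay lies level with the peg in the third hole from the grip (left panel about (288,158)). The cover is part open over the five cases. Handing in.

```bash
python3 -c "
from cell import robot
print(robot.hand_in())"
```

```text
the job is handed in; nothing more can be done
None
```

I handed the job in: all five cases stand flat in the tray, and the cover is held at its airing gap by the stay's third hole over the peg. The final pictures agree with this, but the hand-in returned no verdict.

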